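# Clamp a specimen with the wing knob beside the guard

## Task

Stand the red resin specimen upright in the nest of the blue clamp and let go of it, then turn the black wing knob clockwise until the specimen is held against the V anvil with the spring of the orange pad about half pressed in, never right down to its stop. Do not touch the white guard close behind the knob, and leave the other two specimens beside it where they are.

Things in the scene. Friction and masses are not known exactly. Their poses are not given: they have to be found in the camera images.
- red_mount: red resin puck with a metal specimen in its top, 30 mm diameter, 22 mm high, about 26 g, loose on the worktop among two others; origin at the centre of its underside, z up. It is the one to clamp. Beware of the microscope on the left of the work, whose eyepieces reach out over the front edge about 0.3 m up: bring the arm round before it, drawn in.
- blue_mount: blue resin puck, 30 mm diameter, 16 mm high, loose bystander; origin at the centre of its underside
- cream_mount: cream resin puck, 30 mm diameter, 22 mm high, loose bystander; origin at the centre of its underside
- clamp: the clamp, fixed to the worktop in a place and yaw that differ by run: blue base plate 74 (x) x 190 (y) x 12 mm high, origin under its centre. In its frame: knob axis at y = +45 mm on a grey housing 44 x 50 mm, 40 mm high; nest at y = -50 mm; beyond it a steel V anvil, 32 mm high, stops the puck. Both sides (x) of the nest are open: hold the puck across the clamp's x.
- nest (a point): where the centre of the puck's underside lies when clamped against the V anvil: on top of the base plate, 12 mm above the worktop; axes as the clamp's. At the start the pad (on the +y side) would stand 7 to 15 mm clear of a puck seated there, how much is not known; a puck put down 0 to 5 mm short of the point towards +y is pushed home by the pad.
- wing_grip (a point): on the vertical axis of the black wing knob, 8 mm below its top, 66 mm above the worktop: the height to grip. The knob is an upright flat blade 8 mm thick (this point's x), 64 mm long (this point's y), 52 to 74 mm above the worktop; the point turns with it. Pinch it from above across its thickness, at the middle. At the start it points within 0.3 rad of the clamp's y.
- ram: dark steel ram sliding along the clamp's -y; carries a brass stem and the orange pad (16 mm disc centred 24 mm above the worktop). Origin at the clamp's origin when fully open. The pad has a spring of 6 N/mm and 5 mm travel, seen as the 5 mm gap between stem and pad, which closes as it is pressed. How far the stem stands out of the ram differs by up to 2.5 mm either way by run.
- guard: white upright guard fixed behind the knob on the clamp's +x side: 4 mm thick, 68 mm wide (y), top 82 mm above the worktop; its near face is 40 mm from the knob's axis, 8 mm beyond the sweep of the wing tips, so fingers opened wide across the blade would land on it. Origin on the worktop under the panel, axes as the clamp's.
- wing (a joint): knob angle in rad, 0 fully open, grows clockwise seen from above, stop at 2.4; 10 mm of ram travel per rad. Turns freely at about 0.29 N m (friction; stays put; less while held still); once the pad has pressed the puck home the moment grows by 0.06 N m per mm of pad spring (0.6 N m per rad of knob). Right is 0.15 N m (0.08 to 0.22) above the free moment, 0.95 to 1.75 rad after the start.

How it is judged (in metres and radians):
On the way:
1. the red puck stands in the nest, within 8 mm of its seat, and is let go (distance between red_mount and nest below 0.008 m and angle between red_mount's own z axis and vertical below 0.12 rad and contact force between the fingers and red_mount below 0.2 N and contact force between ram and red_mount below 4 N), for 0.2 s.
At the end, for the whole second after the job is handed in: The red puck stands upright (within 0.1 rad) and at rest in the nest, within 4 mm of its seat against the V anvil, and the pad presses on it with 7.5 to 22.5 N (spring pressed 1.25 to 3.75 mm of its 5 mm) (contact force between ram and red_mount between 7.5 and 22.5 N and distance between red_mount and nest below 0.004 m and angle between red_mount's own z axis and vertical below 0.1 rad and linear speed of red_mount below 0.01 m/s); the robot touches nothing.
It fails at once if the pad is pressed to its stop (more than 27 N on the puck) (contact force between ram and red_mount above 27 N).
It fails at once if the gripper touches the guard (more than 2 N) (contact force between any of the fingers, the arm and guard above 2 N).
It fails at once if another puck is moved by more than 20 mm (distance of any of blue_mount, cream_mount from where it was at the start of the episode above 0.02 m).
It also fails if it takes over 69 s, if anything falls off the work surface, if the arm or the gripper's body presses on something with over 40 N, if the wrist force passes 120 N, or if a joint passes its speed limit or range.

## Robot

A 6-joint arm with a two-finger parallel gripper is mounted at the origin on a cart in front of the work surface, level with it; the furniture and walls round the work are solid. World frame = base frame: x ahead of the robot, y to its left, z up, the work surface at z = 0. Lengths are in m, angles in degrees, forces in N, time in s.
With the tool pointing down it reaches from about 0.375 to 0.9 m from the base axis. Payload 3.1 kg.
Tool frame: the origin (TCP) lies between the finger pads; the fingertips stand bot.tip_extent ahead of it and the grasp point (between the pads) lies 2 mm behind it (bot.tip_extent is the distance from the TCP to the fingertips, in m); z points along the fingers, y is the direction in which the jaws open and shut (so a half turn about z gives the same grasp; the last joint's range is limited). The gripper opens to 87 mm and grips with 3 to 60 N. Pads are 19 mm wide; open, the fingers measure 117 mm over their backs; the gripper's body (75 mm by 190 mm) begins 51 mm behind the grasp point.
Start: joints at [66.664, 30.224, 82.088, -0, 67.689, -10.227], TCP at [0.142, 0.609, 0.24] pointing down, gripper open.
Joint ranges: [-176.69, 176.69], [-43.24, 126.21], [12.49, 139.97], [-82, 262], [0, 151.66], [-163.58, 163.58]. Speed limits (degrees/s): [159.86, 159.86, 180, 180, 180, 180].

## Interface

Orientations are given as a 3x3 rotation matrix whose columns are the frame's x, y, z axes.
In Python, from rig import bot, imaging, recognise, masks_of, mark_of gives the robot as it stands.
- The arm moves only by the tool send_rows, never from a script. Its argument "plan" is a list that holds one entry, the list of rows, each a list of 5 numbers: the shift along the world's x, y, z normalised to -1 to 1, where 1 is 0.03 m, then the turn about the world's z normalised to -1 to 1, where 1 is 0.1 rad, then the closure, from -1 (fully open) to 1 (shut). A call has 1 to 20 rows; each row shifts and turns the commanded pose from where the row before left it; what a row does not reach is not made up. A row lasts 1/10 s, in which the tool goes at most 50 mm and 8.59 degrees, less where a joint would pass 70% of its speed; a pose out of reach is approached as far as the arm can. A call with a number of a shift or a turn outside -1 to 1 is refused whole. A call with a gripper value outside its range is refused whole. The fingers move at their own pace and stop on an object; the grip force is fixed at half the most. Time passes only in rows, so rows that do not move let the fingers close. It gives the time, the measured TCP pose, the force and the opening at its end, in the units of the state.
- bot.read_state(): the state, without advancing time (a new reading comes with each control period).
- imaging.capture(name): name is "side" or "top" or "wrist"; returns a dict with "img" (384x512x3 uint8, blue, green, red), "mtx" (3x3 intrinsics, pixels), "pose" (4x4, takes a point from camera to world coordinates); the wrist camera has in their place "T_tool_cam" (4x4, takes a point from camera to tool coordinates, whose origin is the TCP and whose axes are the flange's). Camera axes: x right, y down, z forward; pixel columns grow to the right and rows downward; lengths in m; the calibration is good to about 2 mm. A picture is of the moment at which its call begins: read the wrist's pose just before it. There is no depth.
- bot.hand_in(): hands the job in, once; it reports no verdict.
Trained networks look in the newest picture that a camera, given by its name, has taken for a name from the list of things; names that differ only in an ending like _2 or _b are one class to them, and where a whole thing is asked for, a point or a joint stands for the part that bears it (a point fixed in the world has none). Each returns a list of dicts, best first, with "conf" (0 to 1); they miss things now and then, are a little off and sometimes report something else, mostly with a low value. They report only what shows in the picture. A call takes as long as a camera call.
- recognise(camera, target): "at" ([x, y, z] in m, in world coordinates, good to about 4 mm: the middle of the surface that is visible of it).
- masks_of(camera, target): "region" (384x512 bool, what is visible of it).
- mark_of(camera, target): "at" ([x, y, z] in m, in world coordinates, good to about 4 mm: a listed point, or the origin of a listed thing).
The state is a dict: "time_s": time; "joint_positions": joint angles; "qvel": joint speeds; "tau": joint torques, N m; "position": TCP position; "tcp_rot": TCP orientation; "force": force on the tool from outside, world axes, zero at the start; "moment": the same for the moment, N m; "opening": opening from 0.0 (shut) to 1.0 (fully open).
Only numpy, scipy, OpenCV 4.12 (cv2) and the standard library are available. Lean on these libraries where they do the work, as an engineer would, in place of code of your own. Each camera call takes 0.05 s, during which the arm holds its last target.

## Working session

There is one attempt and no reset: what is moved stays moved. The work goes in short steps, Python scripts to look and compute and a tool call to move; the robot and the scene stay as the last step left them, time stands still between calls to the robot, and variables do not carry over. Pictures are saved under pics/ and viewed, and the job is handed in when it is done.

Besides the shell and the picture viewer there is one more tool, called after ">>>" by a JSON object that holds its "method" and its "body", one argument or row to a line. send_rows: Moves the arm, as the interface text tells. Its arguments: {"type":"object","properties":{"plan":{"type":"array"}},"required":["plan"]}

```bash
ls; mkdir -p pics; python3 - <<'E'
from rig import bot, imaging, recognise, masks_of, mark_of
import cv2
s=bot.read_state(); print(s); print(bot.tip_extent)
for n in ["side","top","wrist"]:
    c=imaging.capture(n); cv2.imwrite(f"pics/{n}0.png",c["img"]); print(n,c["mtx"].tolist(), (c.get("pose") if "pose" in c else c["T_tool_cam"]).round(3).tolist())
    for t in ["red_mount","blue_mount","cream_mount","clamp","nest","wing_grip","ram","guard"]:
        try: print(n,t,[(x["at"],round(x["conf"],2)) for x in mark_of(n,t)[:2]])
        except Exception as e: print(t,e)
print(bot.read_state()["time_s"])
E
```

```text
pics
{'time_s': 0.0, 'joint_positions': array([ 6.66631792e+01,  3.02798283e+01,  8.21585483e+01, -5.17704250e-04,
        6.76877827e+01, -1.02269115e+01]), 'qvel': array([-0.07530714,  0.02376785, -0.01741554, -0.10032326, -0.03814213,
       -0.02870834]), 'tau': array([-2.06349447e-03, -4.40049219e+01, -1.76588041e+01,  6.32407400e-02,
        5.80551988e-02, -1.58690245e-04]), 'position': array([0.14144574, 0.60805417, 0.23855034]), 'tcp_rot': array([[-9.73937368e-01,  2.26815466e-01, -8.64572986e-04],
       [ 2.26816791e-01,  9.73935338e-01, -2.02507176e-03],
       [ 3.82720588e-04, -2.16839273e-03, -9.99997576e-01]]), 'force': array([-0.23162874, -0.72012591,  0.65633442]), 'moment': array([-0.00592658,  0.05466719, -0.01045094]), 'opening': 1.0042532633584729}
0.017
side [[457.2900324003557, 0.0, 258.3204171832298], [0.0, 457.2900324003557, 189.9385629654359], [0.0, 0.0, 1.0]] [[0.995, 0.06, -0.074, 0.499], [0.095, -0.659, 0.746, -0.912], [-0.004, -0.749, -0.662, 0.689], [0.0, 0.0, 0.0, 1.0]]
side red_mount [([0.4743, -0.4154, 0.0051], 0.54), ([0.4354, -0.155, 0.0006], 0.36
[... 623 characters left out ...]

top blue_mount [([0.4746, -0.3263, 0.0016], 0.63)]
top cream_mount [([0.4327, -0.1526, -0.0005], 0.29)]
top clamp [([0.438, -0.1548, 0.0004], 0.57)]
top nest [([0.4357, -0.2067, 0.0114], 0.64)]
top wing_grip [([0.4406, -0.1121, 0.0672], 0.44)]
top ram [([0.4307, -0.1553, 0.0005], 0.47)]
top guard [([0.4769, -0.1087, 0.001], 0.59)]
wrist [[342.802165055132, 0.0, 252.73520789113496], [0.0, 342.802165055132, 192.40556489188873], [0.0, 0.0, 1.0]] [[0.0, -0.956, -0.295, 0.082], [1.0, 0.0, 0.001, 0.002], [-0.001, -0.295, 0.956, -0.144], [0.0, 0.0, 0.0, 1.0]]
wrist red_mount []
wrist blue_mount []
wrist cream_mount []
wrist clamp []
wrist nest []
wrist wing_grip []
wrist ram []
wrist guard []
1.35
```

View pics/side0.png

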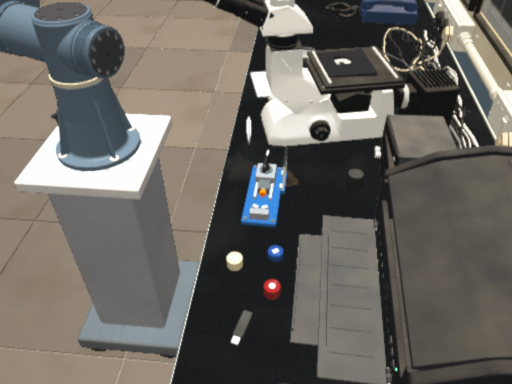

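View pics/top0.png

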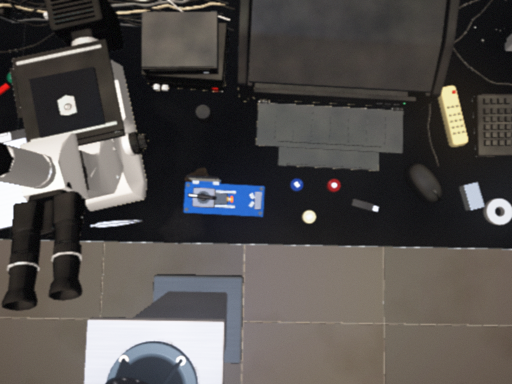

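View pics/wrist0.png

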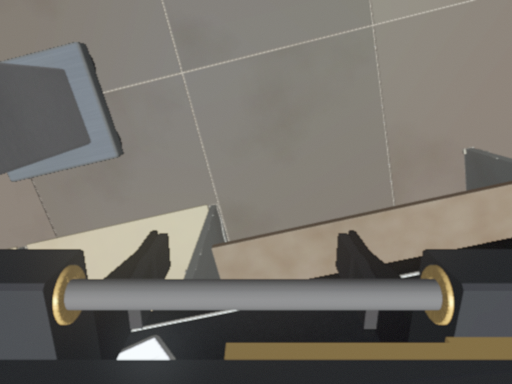

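```bash
cat > h.py <<'E'
from rig import bot, imaging, recognise, masks_of, mark_of
import numpy as np, cv2
E
python3 - <<'E'
from h import *
print([d for d in dir(bot) if d[0]!='_'])
cs=imaging.capture("side"); ct=imaging.capture("top")
def ray(c,u,v):
    d=np.linalg.inv(c["mtx"])@[u,v,1]; P=c["pose"]; d=P[:3,:3]@d; return P[:3,3],d
for uv in [(20,305),(65,297),(82,230),(40,240),(145,190),(130,110)]:
    o,d=ray(ct,*uv)
    print(uv,[(z,(o+d*(z-o[2])/d[2]).round(3)[:2].tolist()) for z in (0,.1,.2,.3,.35,.4)])
print('side')
for uv in [(215,0),(262,22),(265,140),(268,100),(385,138),(265,45)]:
    o,d=ray(cs,*uv)
    print(uv,[(z,(o+d*(z-o[2])/d[2]).round(3)[:2].tolist()) for z in (0,.1,.2,.3,.35,.4)])
i=cs["img"]; cv2.imwrite("pics/sz.png",cv2.resize(i[0:240,180:420],(720,720),interpolation=cv2.INTER_CUBIC)[:600])
cv2.imwrite("pics/tz.png",cv2.resize(ct["img"][130:260,130:390],(800,400),interpolation=cv2.INTER_CUBIC))
E
```

```text
['PlanningError', 'hand_in', 'read_state', 'tip_extent']
(20, 305) [(0, [0.179, 0.316]), (0.1, [0.2, 0.257]), (0.2, [0.221, 0.199]), (0.3, [0.242, 0.14]), (0.35, [0.252, 0.111]), (0.4, [0.263, 0.082])]
(65, 297) [(0, [0.199, 0.213]), (0.1, [0.218, 0.165]), (0.2, [0.237, 0.118]), (0.3, [0.255, 0.07]), (0.35, [0.265, 0.046]), (0.4, [0.274, 0.022])]
(82, 230) [(0, [0.356, 0.182]), (0.1, [0.358, 0.138]), (0.2, [0.36, 0.093]), (0.3, [0.362, 0.049]), (0.35, [0.363, 0.027]), (0.4, [0.364, 0.005])]
(40, 240) [(0, [0.33, 0.279]), (0.1, [0.335, 0.225]), (0.2, [0.34, 0.17]), (0.3, [0.345, 0.115]), (0.35, [0.347, 0.088]), (0.4, [0.35, 0.061])]
(145, 190) [(0, [0.454, 0.037]), (0.1, [0.446, 0.008]), (0.2, [0.437, -0.021]), (0.3, [0.429, -0.049]), (0.35, [0.425, -0.064]), (0.4, [0.421, -0.078])]
(130, 110) [(0, [0.649, 0.082]), (0.1, [0.62, 0.048]), (0.2, [0.591, 0.015]), (0.3, [0.562, -0.019]), (0.35, [0.547, -0.036]), (0.4, [0.533, -0.052])]
side
(215, 0) [(0, [0.118, 1.075]), (0.1, [0.174, 0.787]), (0.2, [0.229, 0.498]), (0.3, [0.284, 0.21]), (0.35, [0.312, 0.066]), (0.4, [0.339, -0.079])]
(262, 22) [(0, [0.342, 0.849]), (0.1, [0.364, 0.593]), (0.2, [0.387, 0.338]), (0.3, [0.41, 0.082]), (0.35, [0.421, -0.046]), (0.4, [0.433, -0.174])]
(265, 140) [(0, [0.42, 0.06]), (0.1, [0.432, -0.081]), (0.2, [0.443, -0.222]), (0.3, [0.454, -0.363]), (0.35, [0.46, -0.434]), (0.4, [0.466, -0.504])]
(268, 100) [(0, [0.412, 0.262]), (0.1, [0.425, 0.092]), (0.2, [0.437, -0.079]), (0.3, [0.45, -0.249]), (0.35, [0.456, -0.334]), (0.4, [0.462, -0.42])]
(385, 138) [(0, [0.731, 0.098]), (0.1, [0.697, -0.049]), (0.2, [0.664, -0.196]), (0.3, [0.63, -0.342]), (0.35, [0.613, -0.415]), (0.4, [0.596, -0.489])]
(265, 45) [(0, [0.371, 0.64]), (0.1, [0.39, 0.414]), (0.2, [0.408, 0.189]), (0.3, [0.427, -0.036]), (0.35, [0.436, -0.149]), (0.4, [0.445, -0.261])]
```

View pics/sz.png

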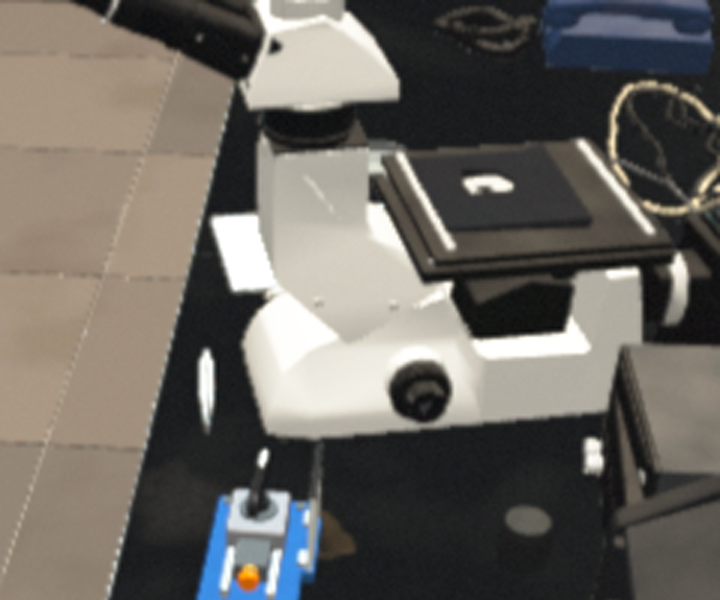

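View pics/tz.png

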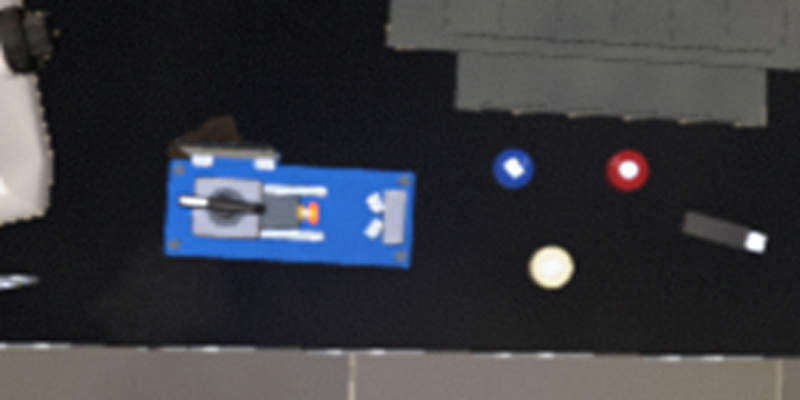

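>>> {"method": "send_rows", "body": {
  "plan": [
    [[0, -0.3, 1, 0, 0], [0, -0.5, 1, 0, 0], [0, -0.8, 1, 0, 0], [-0.1, -1, 1, 0, 0], [-0.1, -1, 1, 0, 0], [-0.1, -1, 1, 0, 0], [-0.1, -1, 1, 0, 0], [-0.1, -1, 1, 0, 0], [-0.1, -1, 1, 0, 0], [0, -1, 0, 0, 0], [0, -1, 0, 0, 0], [0, -1, 0, 0, 0], [0, -1, 0, 0, 0]]
  ]
}}

```text
time_s: 2.75
position: [0.1232, 0.2594, 0.5097]
tcp_rot: [[-0.974, 0.226, 0.001], [0.226, 0.974, 0.0], [-0.001, 0.001, -1.0]]
force: [1.2, -0.3, 0.3]
opening: 0.5
```

```bash
python3 - <<'E'
from h import *
s=bot.read_state(); print(s["time_s"],s["joint_positions"],s["position"],s["opening"])
from scipy.optimize import least_squares
# triangulate ring of near eyepiece
cs=imaging.capture("side"); ct=imaging.capture("top")
cv2.imwrite("pics/top1.png",ct["img"]); cv2.imwrite("pics/side1.png",cs["img"])
def tri(us,ut):
    A=[];b=[]
    for c,(u,v) in((cs,us),(ct,ut)):
        P=c["pose"];d=P[:3,:3]@np.linalg.inv(c["mtx"])@[u,v,1];d/=np.linalg.norm(d);M=np.eye(3)-np.outer(d,d);A.append(M);b.append(M@P[:3,3])
    x,r,*_=np.linalg.lstsq(np.vstack(A),np.hstack(b),rcond=None);return x.round(3),r
print(tri((217,5),(68,248)))
E
```

```text
2.75 [ 4.18712628e+01 -1.38373426e+01  9.42150787e+01 -1.65067421e-02
  9.95751848e+01 -3.50697871e+01] [0.12320009 0.25938362 0.50965217] 0.4996438804683563
(array([0.328, 0.045, 0.348]), array([0.00014635]))
```

View pics/top1.png

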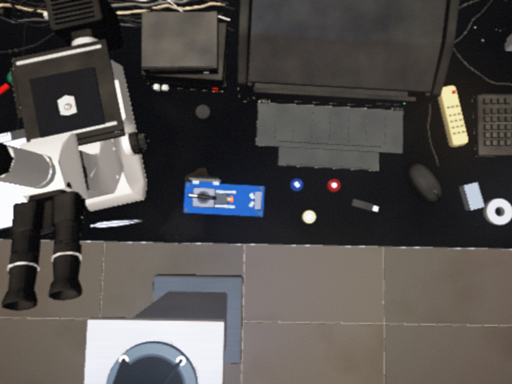

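>>> {"method": "send_rows", "body": {
  "plan": [
    [[0.8, -0.7, 0.5, -0.5, 0], [0.8, -0.7, 0.5, -0.8, 0], [0.8, -0.7, 0, -0.9, 0], [0.4, -0.9, 0, -0.9, 0], [0.4, -0.9, 0, -0.9, 0], [0.4, -0.9, 0, -0.9, 0], [0.4, -0.9, 0, -0.9, 0], [0.2, -1, 0, -0.9, 0], [0.2, -1, 0, -0.9, 0], [0.2, -1, 0, -0.9, 0], [0.2, -1, 0, -0.9, 0], [0.1, -1, 0, -0.9, 0], [0.1, -1, 0, -0.9, 0], [0.1, -1, 0, -0.9, 0], [0.1, -1, 0, -0.9, 0], [0.2, -1, 0, -0.5, 0], [0.5, -1, -0.5, 0, 0], [0.5, -1, -1, 0, 0]]
  ]
}}

```text
time_s: 4.65
position: [0.3176, -0.2429, 0.4959]
tcp_rot: [[0.009, 1.0, 0.005], [1.0, -0.009, -0.005], [-0.005, 0.005, -1.0]]
force: [0.8, -0.6, 0.5]
opening: 0.498
```

```bash
python3 - <<'E'
from h import *
s=bot.read_state(); print(s["time_s"],s["joint_positions"],s["position"],s["opening"])
for n in ["top","side","wrist"]:
    c=imaging.capture(n); cv2.imwrite(f"pics/{n}2.png",c["img"])
    for t in ["red_mount","nest","wing_grip","clamp","guard","blue_mount","cream_mount"]:
        print(n,t,[(np.round(x["at"],4).tolist(),round(x["conf"],2)) for x in mark_of(n,t)[:2]])
E
```

```text
4.65 [-5.35520663e+01 -1.80102781e+00  8.65147784e+01  3.51465511e-02
  9.48914274e+01 -5.30507017e+01] [ 0.31759329 -0.2428829   0.49592767] 0.49832503193556993
top red_mount [([0.4753, -0.4132, -0.0003], 0.59)]
top nest []
top wing_grip [([0.3978, -0.3493, 0.0014], 0.64), ([0.4403, -0.1119, 0.0695], 0.48)]
top clamp [([0.4379, -0.1551, -0.002], 0.72)]
top guard [([0.4802, -0.1066, 0.0036], 0.49)]
top blue_mount [([0.4761, -0.3265, 0.0017], 0.61)]
top cream_mount [([0.3962, -0.3504, 0.0022], 0.48)]
side red_mount [([0.4746, -0.4153, 0.0023], 0.72), ([0.4402, -0.105, 0.0655], 0.72)]
side nest [([0.4346, -0.2058, 0.0102], 0.94)]
side wing_grip [([0.4379, -0.1082, 0.0635], 0.45)]
side clamp [([0.4324, -0.1526, -0.0029], 0.72)]
side guard [([0.4815, -0.108, -0.0004], 0.54)]
side blue_mount [([0.4741, -0.3294, -0.0003], 0.47)]
side cream_mount [([0.3978, -0.3589, 0.0028], 0.69)]
wrist red_mount [([0.4701, -0.4097, -0.0009], 0.78)]
wrist nest [([0.4343, -0.2008, 0.016], 0.77)]
wrist wing_grip [([0.4338, -0.2006, 0.0161], 0.35)]
wrist clamp [([0.4387, -0.1533, -0.0012], 0.83)]
wrist guard [([0.481, -0.1054, 0.0005], 0.6)]
wrist blue_mount [([0.4746, -0.3237, -0.004], 0.6)]
wrist cream_mount [([0.3971, -0.3523, 0.0078], 0.81), ([0.4795, -0.1056, 0.0018], 0.51)]
```

View pics/wrist2.png

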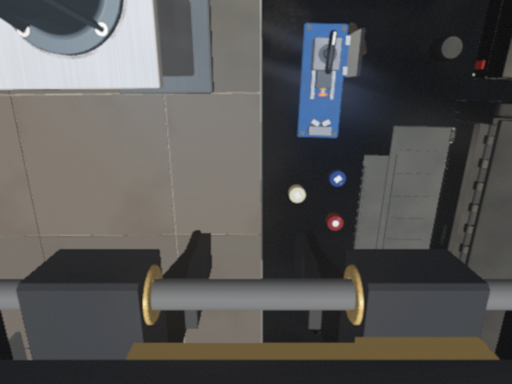

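View pics/side2.png

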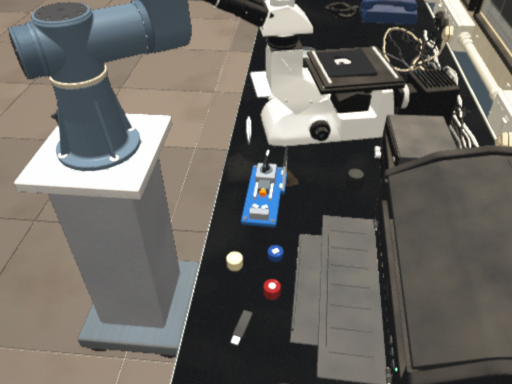

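>>> {"method": "send_rows", "body": {
  "plan": [
    [[0.5, -0.6, -0.7, 0, -0.4], [0.5, -0.6, -1, 0, -0.4], [0.5, -0.6, -1, 0, -0.4], [0.5, -0.6, -1, 0, -0.4], [0.5, -0.6, -1, 0, -0.4], [0.5, -0.6, -1, 0, -0.4], [0.5, -0.6, -1, 0, -0.4], [0.6, -0.6, -1, 0, -0.4], [0.6, -0.5, -1, 0, -0.4], [0.5, -0.4, -1, 0, -0.4], [0, 0, -1, 0, -0.4], [0, 0, -0.8, 0, -0.4], [0, 0, 0, 0, -0.4], [0, 0, 0, 0, -0.4]]
  ]
}}

```text
time_s: 7.25
position: [0.4718, -0.4114, 0.1494]
tcp_rot: [[0.008, 1.0, -0.0], [1.0, -0.008, 0.0], [0.0, -0.0, -1.0]]
force: [-0.4, -0.3, 0.5]
opening: 0.7
```

```bash
cat >> h.py <<'E'
def wristpose(s,c):
    T=np.eye(4);T[:3,:3]=s["tcp_rot"];T[:3,3]=s["position"];return T@c["T_tool_cam"]
def wpix(P,c,u,v,z):
    d=P[:3,:3]@np.linalg.inv(c["mtx"])@[u,v,1];o=P[:3,3];return o+d*(z-o[2])/d[2]
E
python3 - <<'E'
from h import *
s=bot.read_state(); print(s["time_s"],s["joint_positions"],s["position"],s["opening"])
c=imaging.capture("wrist"); cv2.imwrite("pics/wrist3.png",c["img"])
P=wristpose(s,c)
for t in ["red_mount"]:
    print(t,[(np.round(x["at"],4).tolist(),round(x["conf"],2)) for x in mark_of("wrist",t)[:2]])
m=masks_of("wrist","red_mount")
if m:
    r=m[0]["region"]; v,u=np.nonzero(r); print(m[0]["conf"],u.min(),u.max(),v.min(),v.max(),u.mean(),v.mean())
    (cx,cy),rad=cv2.minEnclosingCircle(np.c_[u,v].astype(np.float32)); print(cx,cy,rad)
    print(wpix(P,c,u.mean(),v.mean(),.02))
E
```

```text
7.25 [-5.13028352e+01  3.65050047e+01  8.64745464e+01  3.04755785e-05
  5.70541846e+01 -5.08428427e+01] [ 0.47182043 -0.41144565  0.14944299] 0.6997826104393163
red_mount [([0.4691, -0.4102, -0.0023], 0.9)]
0.57 238 273 168 207 255.61411149825784 187.98693379790942
255.5 187.73077392578125 20.038888931274414
[ 0.47430148 -0.40903518  0.02      ]
```

View pics/wrist3.png

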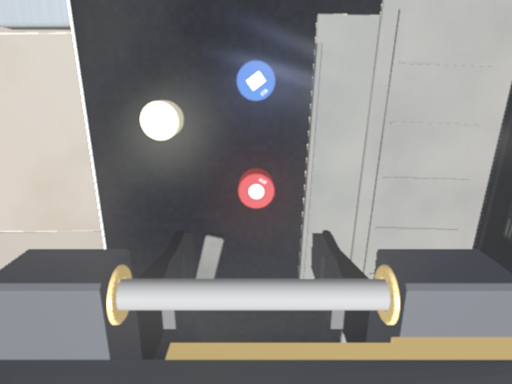

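>>> {"method": "send_rows", "body": {
  "plan": [
    [[0.1, 0, -0.8, 0, -0.4], [0, 0, -1, 0, -0.4], [0, 0, -1, 0, -0.4], [0, 0, -0.8, 0, -0.4], [0, 0, -0.5, 0, -0.4], [0, 0, -0.2, 0, -0.4], [0, 0, 0, 0, -0.4], [0, 0, 0, 0, 0.2], [0, 0, 0, 0, 0.6], [0, 0, 0, 0, 1], [0, 0, 0, 0, 1], [0, 0, 0, 0, 1], [0, 0, 0, 0, 1], [0, 0, 0, 0, 1]]
  ]
}}

```text
time_s: 8.8
position: [0.475, -0.4115, 0.021]
tcp_rot: [[0.008, 1.0, 0.0], [1.0, -0.008, -0.0], [-0.0, 0.0, -1.0]]
force: [-0.4, 1.5, 3.6]
opening: 0.337
```

```bash
python3 - <<'E'
from h import *
s=bot.read_state(); print(s["time_s"],s["position"],s["opening"],s["force"])
c=imaging.capture("wrist"); cv2.imwrite("pics/wrist4.png",c["img"])
E
```

```text
8.8 [ 0.47496672 -0.41146773  0.02096216] 0.33724198592216686 [-0.41312729  1.45330193  3.61621326]
```

View pics/wrist4.png

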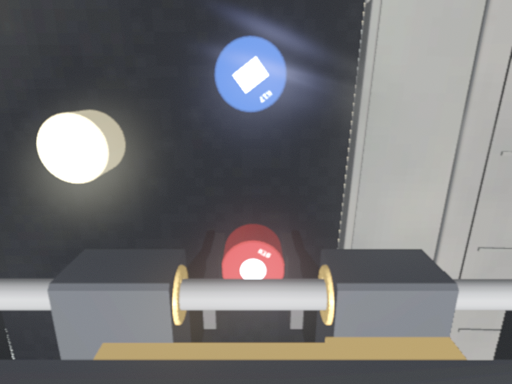

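>>> {"method": "send_rows", "body": {
  "plan": [
    [[0, 0, 0.5, 0, 1], [0, 0, 1, 0, 1], [0, 0, 1, 0, 1], [0, 0, 1, 0, 1], [-0.1, 0.7, 1, 0, 1], [-0.2, 1, 1, 0, 1], [-0.2, 1, 0.5, 0, 1], [-0.2, 1, 0, 0, 1], [-0.2, 1, 0, 0, 1], [-0.2, 1, 0, 0, 1], [-0.2, 0.7, 0, 0, 1], [-0.2, 0.5, 0, 0, 1], [0, 0, 0, 0, 1], [0, 0, 0, 0, 1]]
  ]
}}

```text
time_s: 10.25
position: [0.4303, -0.2051, 0.2011]
tcp_rot: [[0.008, 1.0, 0.001], [1.0, -0.008, -0.002], [-0.002, 0.001, -1.0]]
force: [0.4, -0.4, -0.0]
opening: 0.335
```

```bash
python3 - <<'E'
from h import *
s=bot.read_state(); print(s["time_s"],s["position"],s["opening"],s["force"],s["tcp_rot"].round(3).tolist())
c=imaging.capture("wrist"); cv2.imwrite("pics/wrist5.png",c["img"])
i=c["img"]; cv2.imwrite("pics/wrist5z.png",cv2.resize(i[0:290,130:400],(745,800))[:600])
P=wristpose(s,c); np.save("P5.npy",P)
for t in ["nest","wing_grip","clamp","guard","ram"]:
    print(t,[(np.round(x["at"],4).tolist(),round(x["conf"],2)) for x in mark_of("wrist",t)[:2]])
print("pt",wpix(P,c,253,268,s["position"][2]+.001))
E
```

```text
10.25 [ 0.43030836 -0.20508515  0.20105479] 0.3350215811425575 [ 0.37516128 -0.39410793 -0.03424541] [[0.008, 1.0, 0.001], [1.0, -0.008, -0.002], [-0.002, 0.001, -1.0]]
nest [([0.4349, -0.2022, 0.0195], 0.95)]
wing_grip [([0.4407, -0.1072, 0.0659], 0.86)]
clamp [([0.4393, -0.1512, -0.0011], 0.75)]
guard [([0.4798, -0.1083, -0.0025], 0.59)]
ram [([0.4319, -0.151, 0.0003], 0.63)]
pt [ 0.4304758  -0.20361695  0.20205479]
```

View pics/wrist5.png

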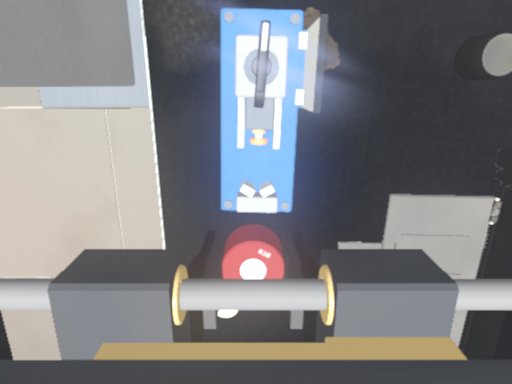

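View pics/wrist5z.png

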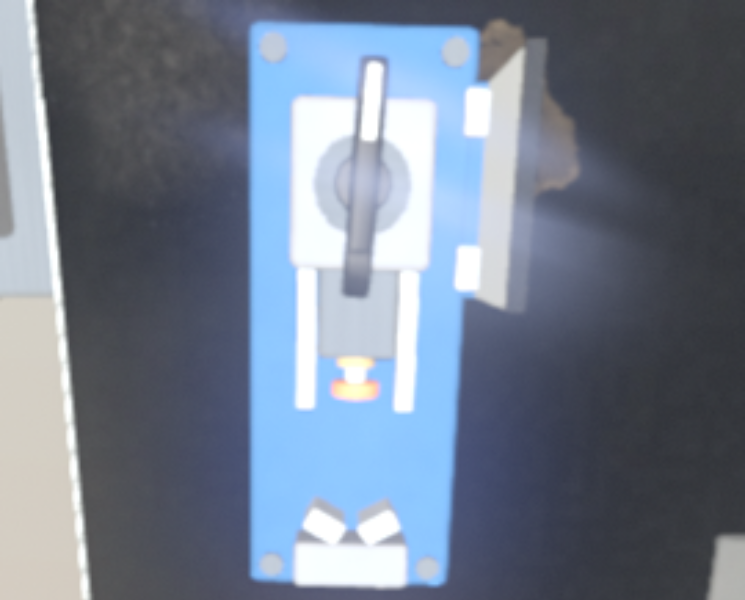

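```bash
cat > clampfit.py <<'E'
from h import *
from scipy.optimize import least_squares
def fit(img,K,P,verbose=True):
    hsv=cv2.cvtColor(img,cv2.COLOR_BGR2HSV)
    m=cv2.inRange(hsv,(100,100,90),(120,255,255))
    n,l,st,_=cv2.connectedComponentsWithStats(m); k=1+np.argmax(st[1:,4]); m=(l==k).astype(np.uint8)
    cs,_=cv2.findContours(m,cv2.RETR_EXTERNAL,cv2.CHAIN_APPROX_NONE)
    cnt=max(cs,key=cv2.contourArea)[:,0,:].astype(float)
    # back project to z=.012
    W=np.array([wpixK(P,K,u,v,.012)[:2] for u,v in cnt])
    # fit: robust distance to rectangle outline 74x190
    def res(p):
        c,s=np.cos(p[2]),np.sin(p[2]); d=W-p[:2]; x=d@[c,s]; y=d@[-s,c]
        qx=np.abs(x)-.037; qy=np.abs(y)-.095
        sd=np.hypot(np.maximum(qx,0),np.maximum(qy,0))+np.minimum(np.maximum(qx,qy),0)
        return sd
    best=least_squares(res,[.437,-.154,-.02],loss='soft_l1',f_scale=.001)
    r=np.abs(res(best.x)); return best.x,np.median(r),len(W),m
def wpixK(P,K,u,v,z):
    d=P[:3,:3]@np.linalg.inv(K)@[u,v,1];o=P[:3,3];return o+d*(z-o[2])/d[2]
if __name__=="__main__":
    K=np.array([[342.802165055132,0,252.73520789113496],[0,342.802165055132,192.40556489188873],[0,0,1]])
    P=np.load("P5.npy"); img=cv2.imread("pics/wrist5.png")
    x,r,n,m=fit(img,K,P); print(x,np.degrees(x[2]),r,n)
    c,s=np.cos(x[2]),np.sin(x[2]); R=np.array([[c,-s],[s,c]])
    print("nest",x[:2]+R@[0,-.05],"knob",x[:2]+R@[0,.045])
    # blade ends
    for uv in [(130+356/2.759,292/2.759),(130+373/2.759,58/2.759)]:
        print(wpixK(P,K,*uv,.074))
    # guard, etc: project check overlay
    def proj(p):
        q=np.linalg.inv(P)@np.r_[p,1]; q=K@q[:3]; return q[:2]/q[2]
    o=img.copy()
    def loc(X,Y,Z): return np.r_[x[:2]+R@[X,Y],Z]
    for a in [(-.037,-.095,.012),(.037,-.095,.012),(.037,.095,.012),(-.037,.095,.012),(0,-.05,.012),(0,.045,.074),(.04,.045,.082),(-.022,.02,.04),(.022,.07,.04)]:
        cv2.circle(o,tuple(int(round(v)) for v in proj(loc(*a))),1,(0,255,255),-1)
    cv2.imwrite("pics/fit5.png",cv2.resize(o[0:240,180:380],(667,800))[:600])
    # puck in hand y: white circle ctr
E
python3 clampfit.py
```

```text
[ 0.43698906 -0.15224219 -0.03464653] -1.9850998003442157 0.006067769869329283 944
nest [ 0.43525708 -0.20221218] knob [ 0.43854784 -0.1072692 ]
[ 0.43595096 -0.13642301  0.074     ]
[ 0.44049127 -0.0773513   0.074     ]
```

View pics/fit5.png

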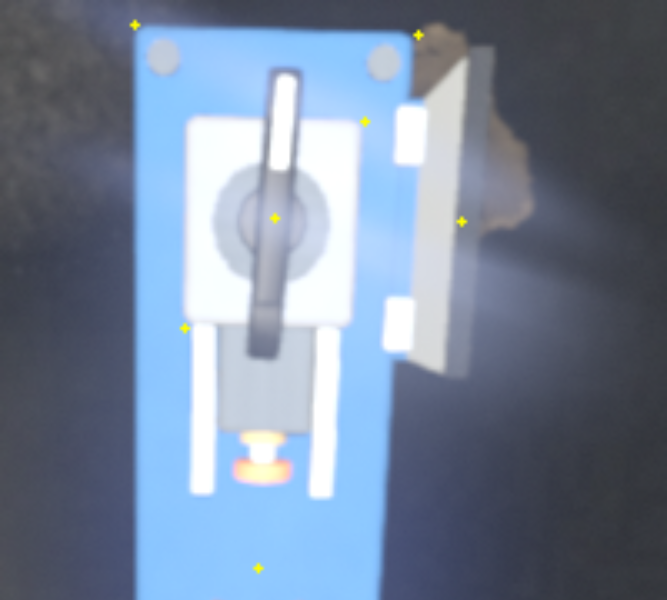

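>>> {"method": "send_rows", "body": {
  "plan": [
    [[0.16, 0.15, -0.5, -0.25, 1], [0, 0, -1, 0, 1], [0, 0, -1, 0, 1], [0, 0, -1, 0, 1], [0, 0, -1, 0, 1], [0, 0, -0.5, 0, 1], [0, 0, -0.3, 0, 1], [0, 0, -0.15, 0, 1], [0, 0, -0.1, 0, 1], [0, 0, 0, 0, 1], [0, 0, 0, 0, 1]]
  ]
}}

```text
time_s: 11.65
position: [0.4349, -0.2001, 0.0347]
tcp_rot: [[0.033, 0.999, 0.001], [0.999, -0.033, -0.001], [-0.001, 0.001, -1.0]]
force: [-0.3, -0.2, -0.1]
opening: 0.334
```

```bash
python3 - <<'E'
from h import *
s=bot.read_state(); print(s["time_s"],s["position"],s["opening"],s["force"],s["tcp_rot"].round(3).tolist())
c=imaging.capture("wrist"); cv2.imwrite("pics/wrist6.png",cv2.resize(c["img"][0:300],(800,469)))
c=imaging.capture("side"); cv2.imwrite("pics/side6.png",cv2.resize(c["img"][110:250,190:350],(686,600)))
E
```

```text
11.65 [ 0.43494568 -0.2001219   0.03470647] 0.3338011188013526 [-0.30582961 -0.22211797 -0.05468532] [[0.033, 0.999, 0.001], [0.999, -0.033, -0.001], [-0.001, 0.001, -1.0]]
```

View pics/wrist6.png

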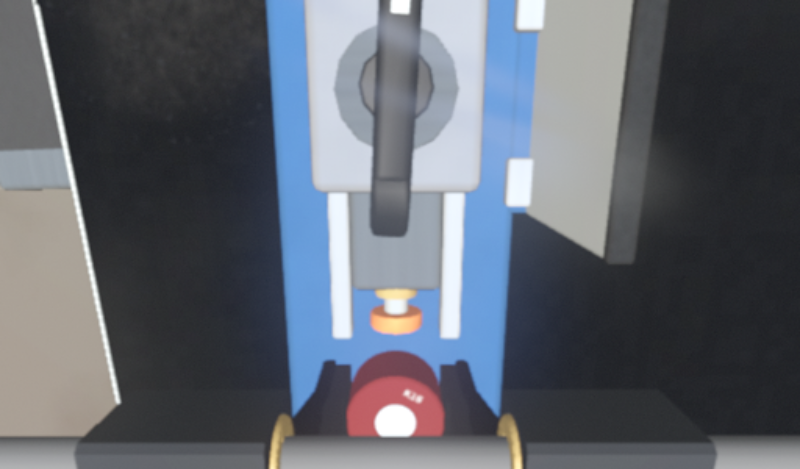

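View pics/side6.png

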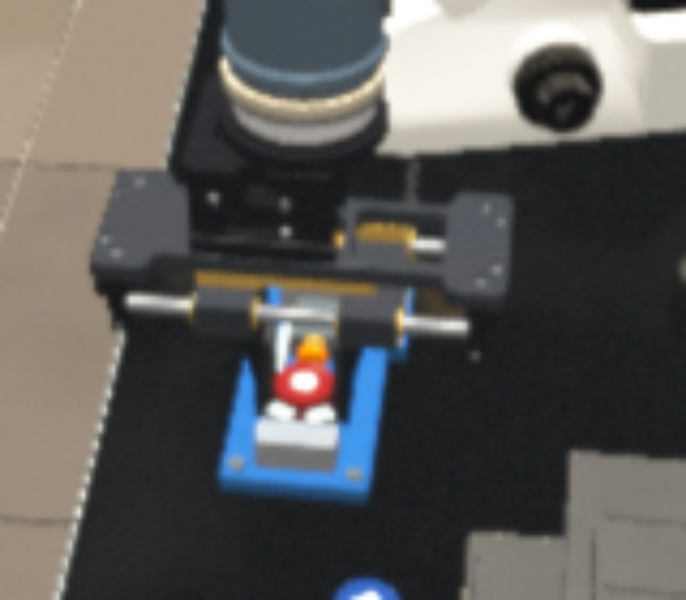

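>>> {"method": "send_rows", "body": {
  "plan": [
    [[0, 0, -0.04, 0, 1], [0, 0, 0, 0, 1], [0, 0, 0, 0, 0.6], [0, 0, 0, 0, 0.3], [0, 0, 0, 0, 0.1], [0, 0, 0, 0, 0.0], [0, 0, 0, 0, 0.0], [0, 0, 0, 0, 0.0], [0, 0, 0.3, 0, 0.0], [0, 0, 0.8, 0, 0.0], [0, 0, 1, 0, 0.0], [0, 0, 1, 0, 0.0], [0, 0, 1, 0, 0.0], [0, 0, 1, 0, 0.0], [0, 0, 0.5, 0, 0.0], [0, 0, 0, 0, 0.0]]
  ]
}}

```text
time_s: 13.35
position: [0.4357, -0.2006, 0.2036]
tcp_rot: [[0.033, 0.999, 0.005], [0.999, -0.033, -0.004], [-0.004, 0.005, -1.0]]
force: [0.0, -0.1, 0.2]
opening: 0.501
```

```bash
cat > look7.py <<'E'
from h import *
from clampfit import fit,wpixK
import sys
tag=sys.argv[1]
s=bot.read_state(); print(s["time_s"],s["position"],s["opening"],s["force"],s["moment"],s["tcp_rot"].round(3).tolist())
c=imaging.capture("wrist"); img=c["img"]; cv2.imwrite(f"pics/wrist{tag}raw.png",img)
cv2.imwrite(f"pics/wrist{tag}.png",cv2.resize(img[0:300],(800,469)))
P=wristpose(s,c); np.save(f"P{tag}.npy",P); K=c["mtx"]
for t in ["red_mount","nest","wing_grip"]:
    print(t,[(np.round(x["at"],4).tolist(),round(x["conf"],2)) for x in mark_of("wrist",t)[:2]])
x,r,n,m=fit(img,K,P); print("clamp",x,r)
cs=imaging.capture("side")
for t in ["red_mount","nest","wing_grip"]:
    print("side",t,[(np.round(x["at"],4).tolist(),round(x["conf"],2)) for x in mark_of("side",t)[:2]])
cv2.imwrite(f"pics/side{tag}.png",cv2.resize(cs["img"][110:250,190:350],(686,600)))
E
python3 look7.py 7
```

```text
13.35 [ 0.43566097 -0.20057536  0.20359237] 0.5006780115299724 [ 0.03691947 -0.06399875  0.24281586] [-0.19761433  0.0464332  -0.00200849] [[0.033, 0.999, 0.005], [0.999, -0.033, -0.004], [-0.004, 0.005, -1.0]]
red_mount [([0.4285, -0.1998, 0.0106], 0.89)]
nest [([0.4386, -0.2004, 0.0178], 0.94)]
wing_grip [([0.4382, -0.1053, 0.0665], 0.62)]
clamp [ 0.43675075 -0.15133653 -0.0326688 ] 0.0064813555897978645
side red_mount [([0.4335, -0.203, 0.0155], 0.41)]
side nest [([0.4321, -0.2069, 0.0073], 0.69)]
side wing_grip [([0.4373, -0.1054, 0.067], 0.64)]
```

View pics/wrist7.png

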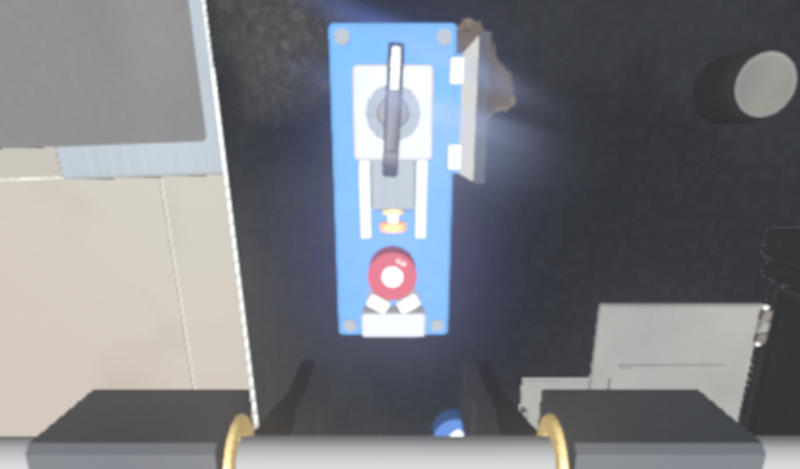

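View pics/side7.png

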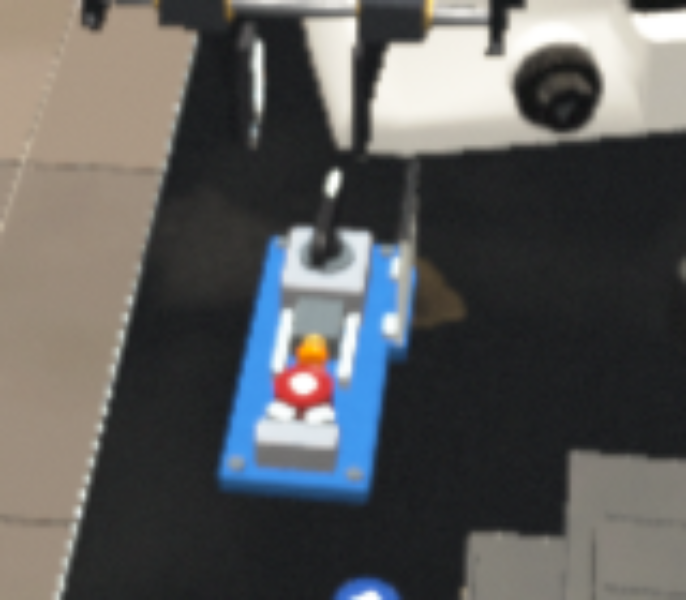

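```bash
python3 - <<'E'
from h import *
from clampfit import wpixK
K=np.array([[342.802165055132,0,252.73520789113496],[0,342.802165055132,192.40556489188873],[0,0,1]])
P=np.load("P7.npy"); img=cv2.imread("pics/wrist7raw.png")
x=np.array([.43675,-.15134,-.03267]); c,s=np.cos(x[2]),np.sin(x[2]); R=np.array([[c,-s],[s,c]])
print("nest",x[:2]+R@[0,-.05],"knob",x[:2]+R@[0,.045])
w=wpixK(P,K,392/1.5625,276/1.5625,.034); print("puck",w, R.T@(w[:2]-x[:2])-[0,-.05])
cv2.imwrite("pics/k7.png",cv2.resize(img[10:140,200:330],(780,780))[:600])
for uv in [(396/1.5625,43/1.5625),(390/1.5625,175/1.5625)]: print(wpixK(P,K,*uv,.074))
E
```

```text
nest [ 0.43511679 -0.20131332] knob [ 0.43821989 -0.10636401]
puck [ 0.43489202 -0.19939215  0.034     ] [-0.00028741  0.0019128 ]
[ 0.44090908 -0.07705674  0.074     ]
[ 0.43600603 -0.13691193  0.074     ]
```

View pics/k7.png

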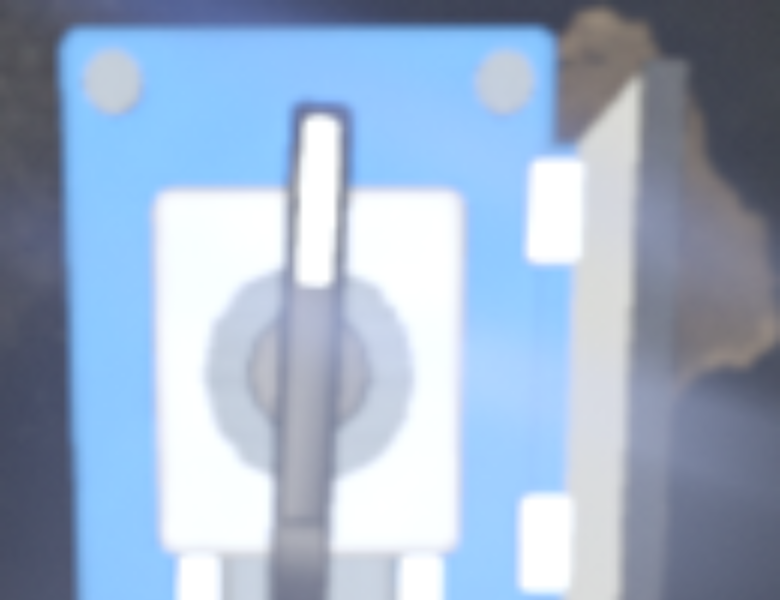

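>>> {"method": "send_rows", "body": {
  "plan": [
    [[0, 0.5, 0, -0.2, 0.31], [0, 0.8, 0, -0.3, 0.31], [0.1, 0.8, 0, 0, 0.31], [0, 0.6, 0, 0, 0.31], [0, 0.4, 0, 0, 0.31], [0, 0, 0, 0, 0.31], [0, 0, -0.5, 0, 0.31], [0, 0, -1, 0, 0.31], [0, 0, -0.5, 0, 0.31], [0, 0, 0, 0, 0.31], [0, 0, 0, 0, 0.31]]
  ]
}}

```text
time_s: 14.85
position: [0.4378, -0.1075, 0.1408]
tcp_rot: [[0.084, 0.997, -0.0], [0.997, -0.084, -0.0], [-0.0, -0.0, -1.0]]
force: [-0.2, -0.2, 0.8]
opening: 0.341
```

```bash
python3 - <<'E'
from h import *
s=bot.read_state(); print(s["time_s"],s["position"],s["opening"],s["joint_positions"],s["tcp_rot"].round(3).tolist())
c=imaging.capture("wrist"); cv2.imwrite("pics/wrist8.png",cv2.resize(c["img"],(800,600)))
c=imaging.capture("side"); cv2.imwrite("pics/side8.png",cv2.resize(c["img"][50:250,150:416],(798,600)))
c=imaging.capture("top"); cv2.imwrite("pics/top8.png",cv2.resize(c["img"][100:250,60:260],(800,600)))
E
```

```text
14.85 [ 0.43781222 -0.10753416  0.14081426] 0.34141426418007714 [-2.80472080e+01  2.67721415e+01  1.12033073e+02 -1.40449955e-02
  4.12001545e+01 -2.32448311e+01] [[0.084, 0.997, -0.0], [0.997, -0.084, -0.0], [-0.0, -0.0, -1.0]]
```

View pics/wrist8.png

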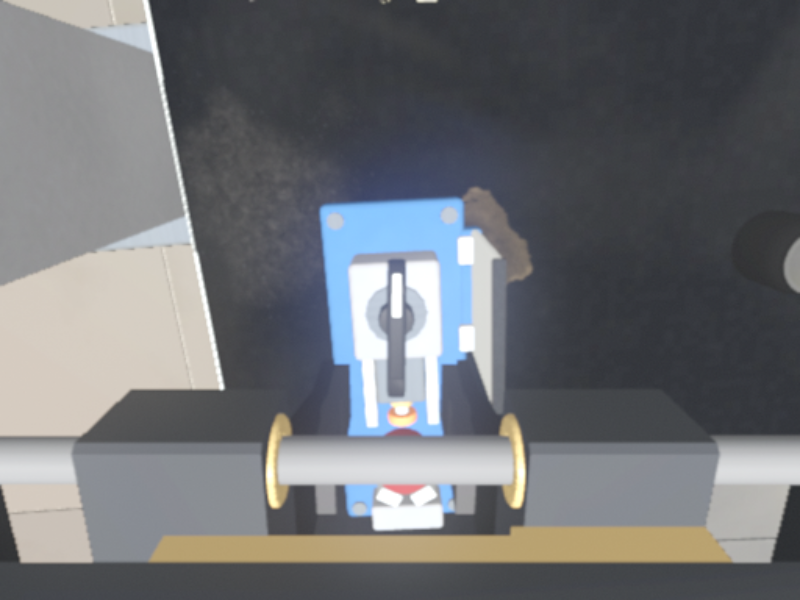

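View pics/side8.png

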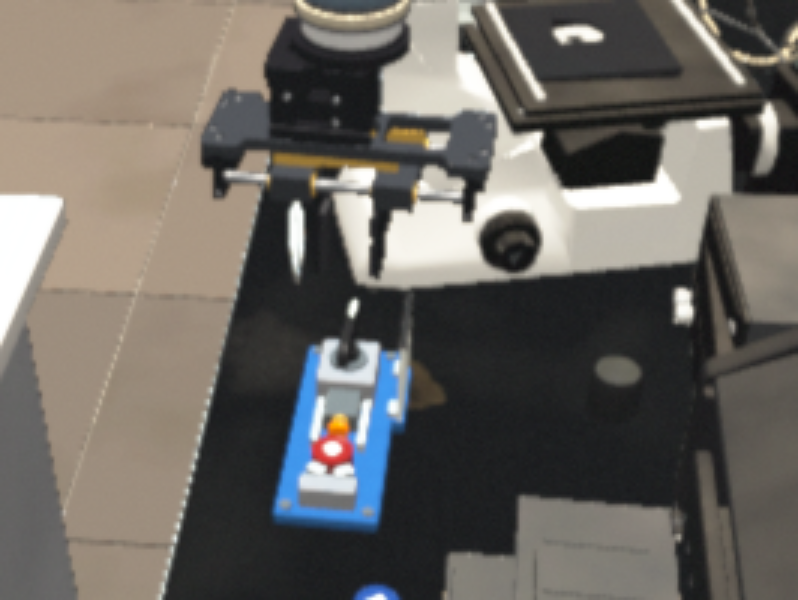

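View pics/top8.png

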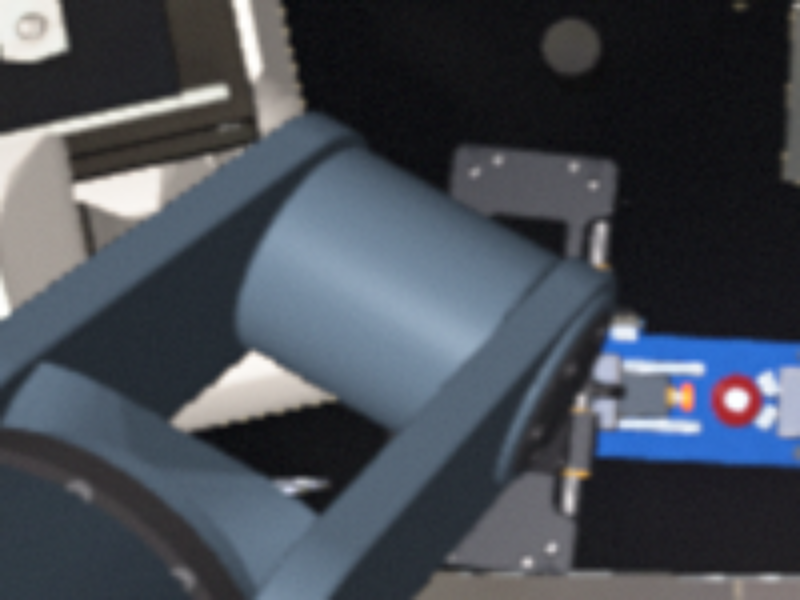

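>>> {"method": "send_rows", "body": {
  "plan": [
    [[0.02, 0.02, -0.5, 0, 0.31], [0, 0, -0.8, 0, 0.31], [0, 0, -0.2, 0, 0.31], [0, 0, 0, 0, 0.31]]
  ]
}}

```text
time_s: 15.4
position: [0.4379, -0.1061, 0.0957]
tcp_rot: [[0.083, 0.997, -0.001], [0.997, -0.083, 0.001], [0.0, -0.001, -1.0]]
force: [0.2, -0.4, 0.5]
opening: 0.346
```

```bash
python3 - <<'E'
from h import *
s=bot.read_state(); print(s["time_s"],s["position"],s["opening"],s["joint_positions"],s["tau"],s["moment"])
c=imaging.capture("wrist"); cv2.imwrite("pics/wrist9.png",cv2.resize(c["img"],(800,600)))
c=imaging.capture("side"); cv2.imwrite("pics/side9.png",cv2.resize(c["img"][0:200,150:416],(798,600)))
E
```

```text
15.4 [ 0.43790325 -0.1061279   0.09574204] 0.34627172643938947 [-2.78840891e+01  3.20516376e+01  1.13870013e+02 -1.93600950e-03
  3.41420254e+01 -2.31267539e+01] [-5.80631546e-02 -3.39370859e+01 -6.80477902e+00  3.00217804e-02
 -2.67084564e-03 -1.20421728e-04] [-0.09086053  0.0371532  -0.06519289]
```

View pics/wrist9.png

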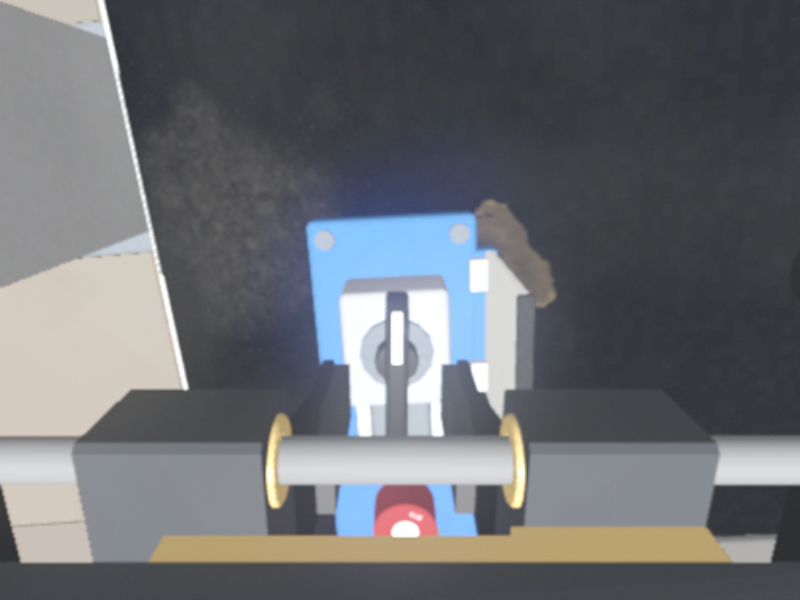

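View pics/side9.png

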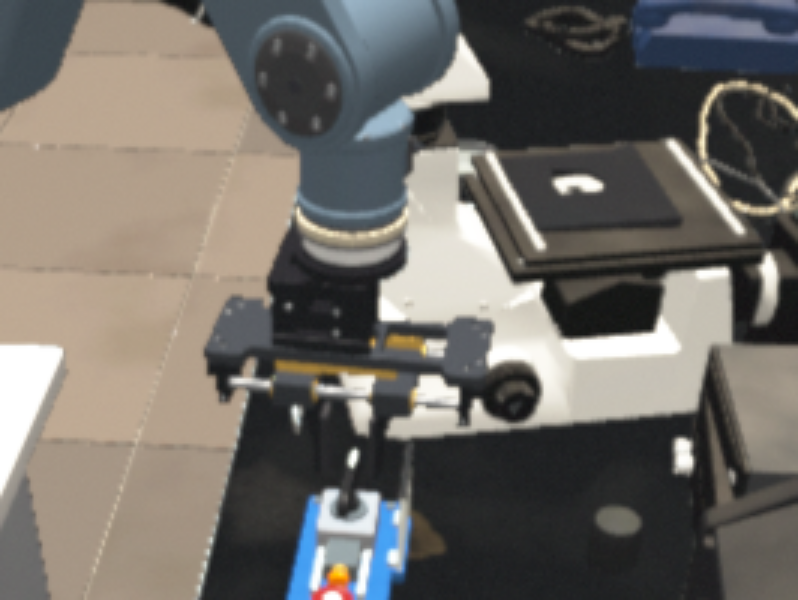

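>>> {"method": "send_rows", "body": {
  "plan": [
    [[0, -0.03, -0.4, 0, 0.31], [0, 0, -0.4, 0, 0.31], [0, 0, -0.2, 0, 0.31], [0, 0, 0, 0, 0.31], [0, 0, 0, 0, 0.31]]
  ]
}}

```text
time_s: 16.0
position: [0.4384, -0.1072, 0.0664]
tcp_rot: [[0.083, 0.997, 0.001], [0.997, -0.083, -0.0], [-0.0, 0.001, -1.0]]
force: [-0.3, -0.1, -0.2]
opening: 0.345
```

```bash
python3 - <<'E'
from h import *
s=bot.read_state(); print(s["time_s"],s["position"],s["opening"],s["force"],s["tau"],s["moment"])
c=imaging.capture("wrist"); cv2.imwrite("pics/wrist10.png",cv2.resize(c["img"],(800,600)))
s=bot.read_state(); print(s["moment"])
E
```

```text
16.0 [ 0.43844825 -0.10723831  0.06636334] 0.34547522074245185 [-0.25588723 -0.05890255 -0.17724472] [-2.17592967e-02 -3.53784478e+01 -5.11628106e+00  2.66318995e-02
  6.66821399e-02 -1.86609964e-04] [-0.12010444  0.01603258  0.00711312]
[-0.08247518  0.06836884 -0.00511489]
```

View pics/wrist10.png

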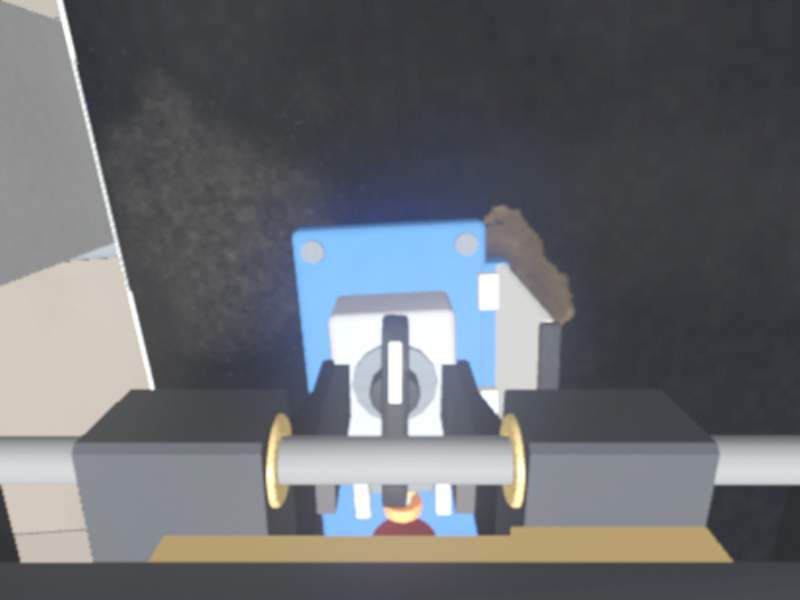

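>>> {"method": "send_rows", "body": {
  "plan": [
    [[0, 0, 0, 0, 0.5], [0, 0, 0, 0, 0.7], [0, 0, 0, 0, 1], [0, 0, 0, 0, 1], [0, 0, 0, 0, 1], [0, 0, 0, 0, 1], [0, 0, 0, 0, 1]]
  ]
}}

```text
time_s: 16.75
position: [0.4383, -0.1072, 0.066]
tcp_rot: [[0.083, 0.997, 0.0], [0.997, -0.083, -0.0], [-0.0, 0.0, -1.0]]
force: [0.1, -0.5, 4.9]
opening: 0.159
```

```bash
cat > rd.py <<'E'
from h import *
import sys
n=int(sys.argv[1]) if len(sys.argv)>1 else 1
for i in range(n):
    s=bot.read_state()
    R=s["tcp_rot"]; print(s["time_s"],s["position"].round(4),"yaw",round(np.degrees(np.arctan2(R[1,0],R[0,0])),2),"op",round(s["opening"],3),"F",s["force"].round(2),"M",s["moment"].round(3),"tau",s["tau"].round(3))
    if i<n-1: imaging.capture("wrist")
E
python3 rd.py 3
```

```text
16.75 [ 0.4383 -0.1072  0.066 ] yaw 85.25 op 0.159 F [ 0.12 -0.51  4.92] M [-0.075  0.12  -0.037] tau [-5.0000e-02 -3.3672e+01 -4.8920e+00  4.1000e-02 -8.0000e-03  1.7000e-02]
16.8 [ 0.4383 -0.1072  0.066 ] yaw 85.25 op 0.165 F [0.29 0.03 4.74] M [-0.091  0.157  0.014] tau [-5.3000e-02 -3.3542e+01 -4.8680e+00  4.1000e-02 -1.1000e-02  1.7000e-02]
16.85 [ 0.4383 -0.1072  0.066 ] yaw 85.25 op 0.161 F [0.09 0.24 5.78] M [-0.057  0.085  0.028] tau [-5.5000e-02 -3.3429e+01 -4.8470e+00  4.1000e-02 -1.3000e-02  1.7000e-02]
```

```bash
python3 - <<'E'
from h import *
c=imaging.capture("wrist"); cv2.imwrite("pics/wrist11.png",cv2.resize(c["img"][190:340,160:350],(760,600),interpolation=cv2.INTER_CUBIC))
E
```

```text
(no output)
```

View pics/wrist11.png

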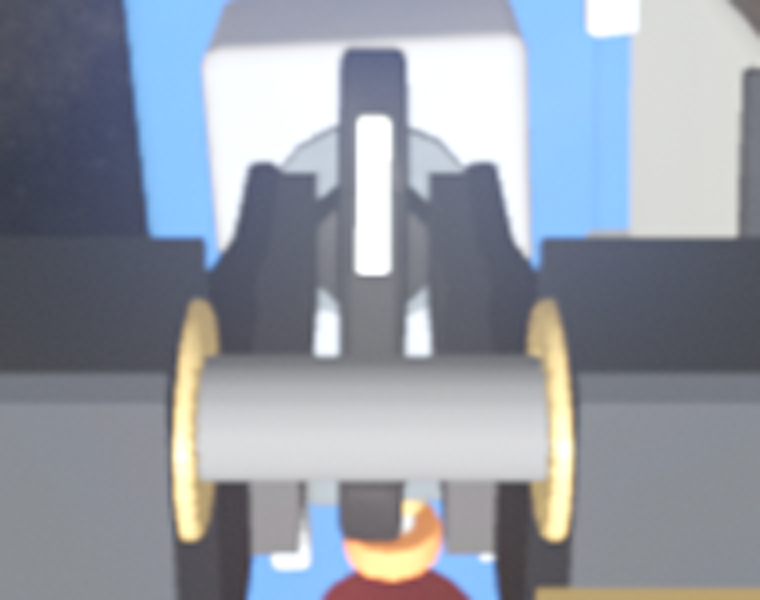

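>>> {"method": "send_rows", "body": {
  "plan": [
    [[0, 0, 0, 0, 0.5], [0, 0, 0, 0, 0.4], [0, 0, 0.2, 0, 0.4], [0, 0, 0, 0, 0.4], [0, 0, 0, 0, 0.6], [0, 0, 0, 0, 0.8], [0, 0, 0, 0, 1], [0, 0, 0, 0, 1], [0, 0, 0, 0, 1], [0, 0, 0, 0, 1]]
  ]
}}

```text
time_s: 17.9
position: [0.4382, -0.1071, 0.0718]
tcp_rot: [[0.083, 0.997, 0.0], [0.997, -0.083, 0.0], [0.0, 0.0, -1.0]]
force: [0.8, 0.4, -0.8]
opening: 0.088
```

```bash
python3 rd.py 2;python3 - <<'E'
from h import *
c=imaging.capture("wrist"); cv2.imwrite("pics/wrist12.png",cv2.resize(c["img"][190:340,160:350],(760,600),interpolation=cv2.INTER_CUBIC))
E
```

```text
17.9 [ 0.4382 -0.1071  0.0718] yaw 85.23 op 0.088 F [ 0.85  0.41 -0.77] M [-0.006 -0.1   -0.052] tau [ -0.196 -35.75   -5.238  -0.171   0.207  -0.095]
17.95 [ 0.4383 -0.1071  0.0718] yaw 85.23 op 0.092 F [ 0.46  0.4  -0.67] M [-0.021 -0.129 -0.115] tau [ -0.22  -35.806  -5.219  -0.183   0.222  -0.097]
```

View pics/wrist12.png

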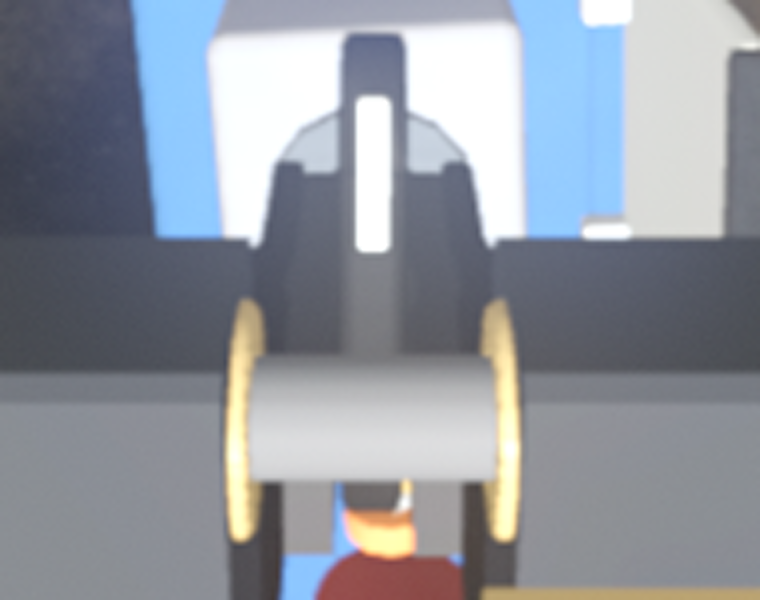

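>>> {"method": "send_rows", "body": {
  "plan": [
    [[0, 0, 0, -0.3, 1], [0, 0, 0, -0.5, 1], [0, 0, 0, -0.5, 1], [0, 0, 0, -0.5, 1], [0, 0, 0, -0.5, 1], [0, 0, 0, -0.5, 1]]
  ]
}}

```text
time_s: 18.6
position: [0.4385, -0.1072, 0.0718]
tcp_rot: [[0.356, 0.934, 0.001], [0.934, -0.356, -0.001], [-0.0, 0.001, -1.0]]
force: [2.1, 1.4, -2.3]
opening: 0.093
```

```bash
python3 rd.py 4
```

```text
18.6 [ 0.4385 -0.1072  0.0718] yaw 69.12 op 0.093 F [ 2.06  1.41 -2.29] M [ 0.106 -0.241  0.325] tau [-9.9500e-01 -3.6148e+01 -4.9160e+00  9.0000e-03  3.7400e-01 -2.7000e-02]
18.65 [ 0.4385 -0.1072  0.0718] yaw 69.04 op 0.087 F [ 2.83  0.88 -1.12] M [ 0.124 -0.294  0.269] tau [-9.0900e-01 -3.6185e+01 -4.8810e+00 -1.5000e-02  3.8800e-01  3.4900e-01]
18.7 [ 0.4385 -0.1072  0.0718] yaw 69.21 op 0.09 F [ 1.76  1.24 -2.24] M [ 0.06  -0.263  0.161] tau [ -0.769 -36.244  -4.835  -0.09    0.422   0.335]
18.75 [ 0.4385 -0.1072  0.0718] yaw 69.24 op 0.084 F [ 2.51  1.13 -2.3 ] M [ 0.08  -0.264  0.17 ] tau [ -0.761 -36.31   -4.778  -0.127   0.454   0.184]
```

>>> {"method": "send_rows", "body": {
  "plan": [
    [[0, 0, 0, -0.5, 1], [0, 0, 0, -0.5, 1], [0, 0, 0, -0.5, 1], [0, 0, 0, -0.5, 1], [0, 0, 0, -0.5, 1], [0, 0, 0, -0.5, 1], [0, 0, 0, -0.5, 1]]
  ]
}}

```text
time_s: 19.45
position: [0.4388, -0.1074, 0.0718]
tcp_rot: [[0.655, 0.756, 0.001], [0.756, -0.655, -0.001], [0.0, 0.002, -1.0]]
force: [3.5, 0.4, -2.5]
opening: 0.092
```

```bash
python3 rd.py 3; python3 - <<'E'
from h import *
c=imaging.capture("wrist"); cv2.imwrite("pics/wrist13.png",cv2.resize(c["img"],(800,600)))
c=imaging.capture("side"); cv2.imwrite("pics/side13.png",cv2.resize(c["img"][100:240,190:377],(801,600)))
c=imaging.capture("top"); cv2.imwrite("pics/top13.png",cv2.resize(c["img"][140:240,150:283],(798,600)))
E
```

```text
19.45 [ 0.4388 -0.1074  0.0718] yaw 49.12 op 0.092 F [ 3.46  0.43 -2.51] M [ 0.076 -0.39   0.343] tau [-1.0230e+00 -3.6528e+01 -4.5000e+00 -2.4000e-02  5.7700e-01 -2.7000e-02]
19.5 [ 0.4388 -0.1074  0.0718] yaw 49.03 op 0.088 F [ 3.53  1.04 -2.45] M [ 0.055 -0.347  0.242] tau [ -0.957 -36.577  -4.416  -0.062   0.612   0.356]
19.55 [ 0.4388 -0.1074  0.0718] yaw 49.2 op 0.089 F [ 2.72  0.88 -2.73] M [ 0.055 -0.395  0.137] tau [ -0.823 -36.655  -4.32   -0.131   0.671   0.339]
```

View pics/wrist13.png

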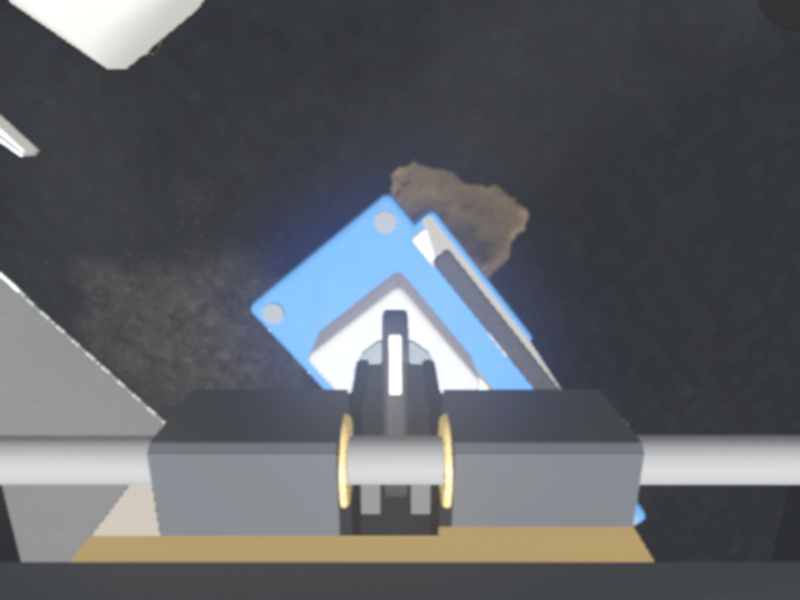

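View pics/side13.png

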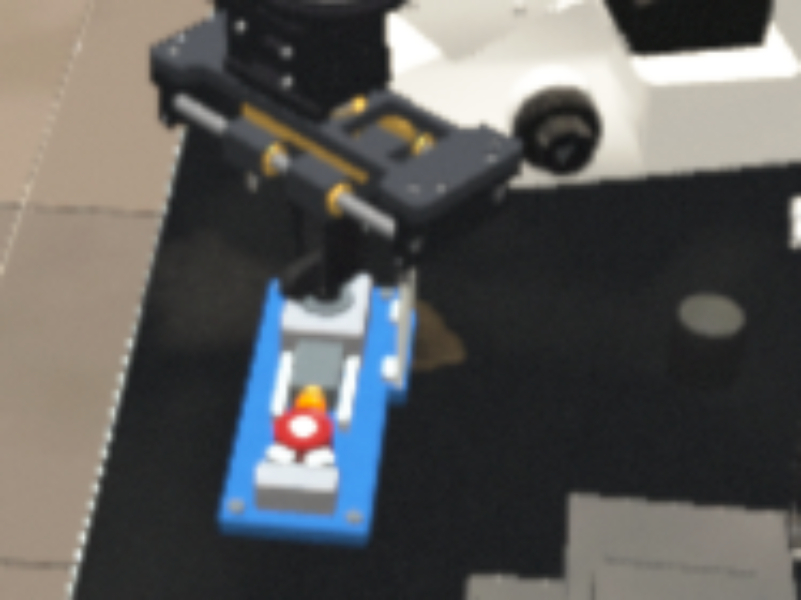

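View pics/top13.png

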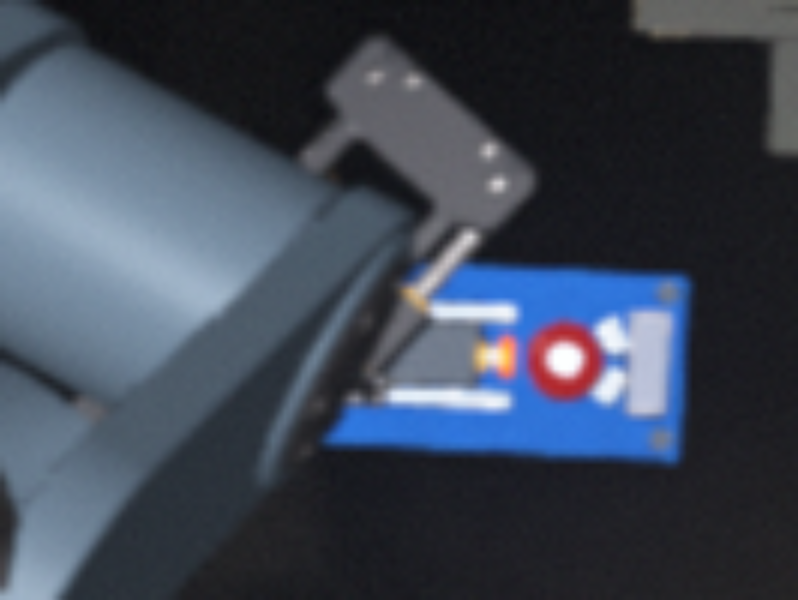

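>>> {"method": "send_rows", "body": {
  "plan": [
    [[0, 0, 0, -0.5, 1], [0, 0, 0, -0.5, 1], [0, 0, 0, -0.5, 1]]
  ]
}}

```text
time_s: 20.0
position: [0.4389, -0.1075, 0.0718]
tcp_rot: [[0.76, 0.65, 0.002], [0.65, -0.76, -0.001], [0.001, 0.002, -1.0]]
force: [4.2, 0.8, -5.1]
opening: 0.088
```

```bash
python3 rd.py
```

```text
20.0 [ 0.4389 -0.1075  0.0718] yaw 40.52 op 0.088 F [ 4.24  0.76 -5.11] M [ 0.088 -0.555  0.286] tau [-1.0210e+00 -3.7019e+01 -3.8600e+00 -6.5000e-02  9.1200e-01 -2.6000e-02]
```

>>> {"method": "send_rows", "body": {
  "plan": [
    [[0, 0, 0, -0.5, 1], [0, 0, 0, -0.5, 1], [0, 0, 0, -0.5, 1]]
  ]
}}

```text
time_s: 20.3
position: [0.439, -0.1076, 0.0718]
tcp_rot: [[0.849, 0.529, 0.002], [0.529, -0.849, -0.001], [0.001, 0.002, -1.0]]
force: [3.8, 0.9, -5.0]
opening: 0.09
```

```bash
python3 rd.py; python3 - <<'E'
from h import *
c=imaging.capture("top"); cv2.imwrite("pics/top14.png",cv2.resize(c["img"][140:240,150:283],(798,600),interpolation=cv2.INTER_CUBIC))
E
```

```text
20.3 [ 0.439  -0.1076  0.0718] yaw 31.93 op 0.09 F [ 3.75  0.92 -5.04] M [ 0.008 -0.546  0.265] tau [-8.3300e-01 -3.7086e+01 -3.7770e+00 -1.0000e-02  9.4400e-01 -2.7000e-02]
```

View pics/top14.png

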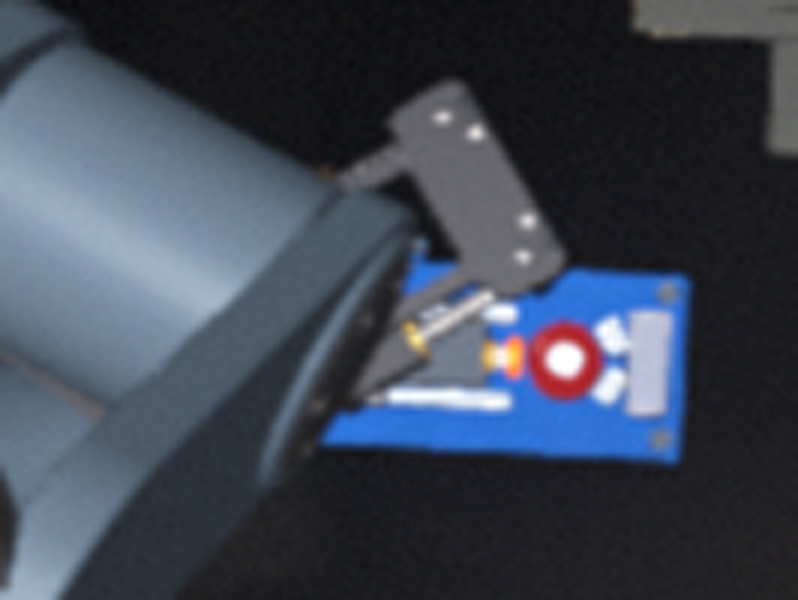

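>>> {"method": "send_rows", "body": {
  "plan": [
    [[0, 0, 0, -0.5, 1], [0, 0, 0, -0.5, 1], [0, 0, 0, -0.5, 1]]
  ]
}}

```text
time_s: 20.65
position: [0.4391, -0.1077, 0.0718]
tcp_rot: [[0.918, 0.397, 0.002], [0.397, -0.918, -0.001], [0.001, 0.002, -1.0]]
force: [4.4, -1.2, -5.5]
opening: 0.089
```

```bash
python3 rd.py
```

```text
20.65 [ 0.4391 -0.1077  0.0718] yaw 23.38 op 0.089 F [ 4.36 -1.23 -5.48] M [-0.086 -0.473  0.335] tau [-5.750e-01 -3.724e+01 -3.558e+00  6.100e-02  1.050e+00 -2.600e-02]
```

>>> {"method": "send_rows", "body": {
  "plan": [
    [[0, 0, 0, -0.4, 1], [0, 0, 0, -0.4, 1], [0, 0, 0, -0.4, 1]]
  ]
}}

```text
time_s: 20.95
position: [0.4391, -0.1079, 0.0718]
tcp_rot: [[0.959, 0.284, 0.002], [0.284, -0.959, -0.001], [0.001, 0.002, -1.0]]
force: [3.2, -0.7, -5.1]
opening: 0.086
```

```bash
python3 rd.py; python3 - <<'E'
from h import *
c=imaging.capture("top"); cv2.imwrite("pics/top15.png",cv2.resize(c["img"][140:240,150:283],(798,600),interpolation=cv2.INTER_CUBIC))
E
```

```text
20.95 [ 0.4391 -0.1079  0.0718] yaw 16.53 op 0.086 F [ 3.18 -0.73 -5.14] M [-0.267 -0.472  0.324] tau [ -0.377 -37.28   -3.513   0.121   1.065   0.039]
```

View pics/top15.png

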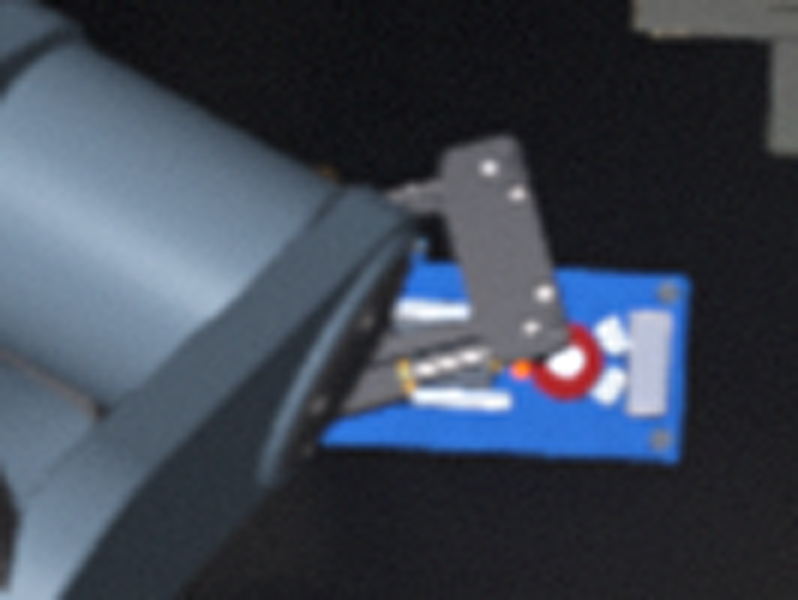

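>>> {"method": "send_rows", "body": {
  "plan": [
    [[0, 0, 0, -0.3, 1], [0, 0, 0, -0.3, 1]]
  ]
}}

```text
time_s: 21.2
position: [0.4391, -0.1079, 0.0718]
tcp_rot: [[0.974, 0.225, 0.002], [0.225, -0.974, -0.001], [0.002, 0.002, -1.0]]
force: [4.7, -1.7, -7.2]
opening: 0.087
```

```bash
python3 rd.py
```

```text
21.2 [ 0.4391 -0.1079  0.0718] yaw 13.01 op 0.087 F [ 4.69 -1.72 -7.23] M [-0.407 -0.585  0.339] tau [  0.187 -37.721  -2.764   0.26    1.454   0.079]
```

>>> {"method": "send_rows", "body": {
  "plan": [
    [[0, 0, 0, -0.3, 1], [0, 0, 0, -0.3, 1]]
  ]
}}

```text
time_s: 21.4
position: [0.4391, -0.108, 0.0718]
tcp_rot: [[0.986, 0.166, 0.002], [0.166, -0.986, -0.002], [0.002, 0.002, -1.0]]
force: [5.6, -2.7, -7.7]
opening: 0.09
```

```bash
python3 rd.py; python3 - <<'E'
from h import *
c=imaging.capture("side"); cv2.imwrite("pics/side16.png",cv2.resize(c["img"][170:240,220:313],(797,600),interpolation=cv2.INTER_CUBIC))
E
```

```text
21.4 [ 0.4391 -0.108   0.0718] yaw 9.56 op 0.09 F [ 5.63 -2.74 -7.68] M [-0.441 -0.587  0.255] tau [  0.295 -37.738  -2.741   0.296   1.461   0.104]
```

View pics/side16.png

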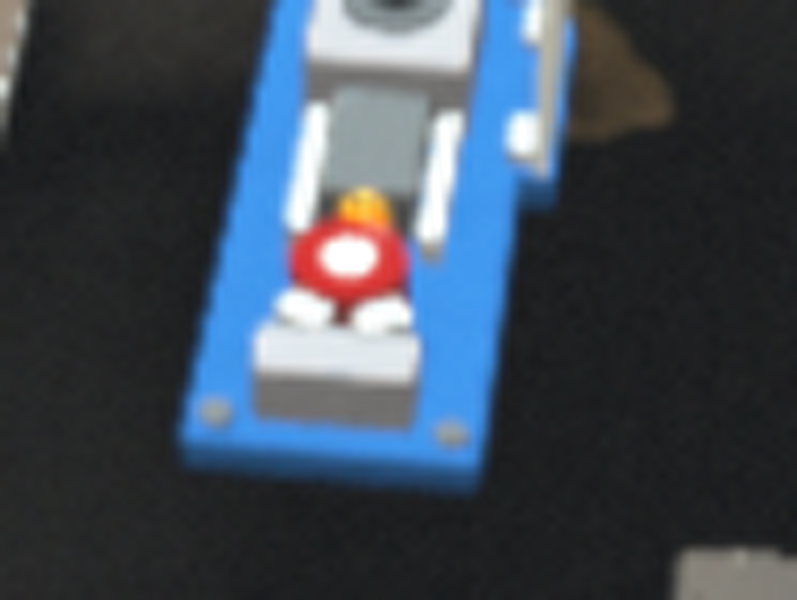

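>>> {"method": "send_rows", "body": {
  "plan": [
    [[0, 0, 0, -0.3, 1], [0, 0, 0, -0.3, 1]]
  ]
}}

```text
time_s: 21.65
position: [0.4391, -0.108, 0.0718]
tcp_rot: [[0.994, 0.107, 0.002], [0.107, -0.994, -0.002], [0.002, 0.002, -1.0]]
force: [5.4, -2.4, -8.7]
opening: 0.088
```

```bash
python3 rd.py 4
```

```text
21.65 [ 0.4391 -0.108   0.0718] yaw 6.14 op 0.088 F [ 5.38 -2.37 -8.7 ] M [-0.492 -0.637  0.35 ] tau [  0.368 -37.744  -2.727   0.349   1.468   0.128]
21.7 [ 0.4391 -0.108   0.0718] yaw 6.08 op 0.084 F [ 4.25 -1.94 -8.01] M [-0.555 -0.571  0.313] tau [  0.372 -37.756  -2.731   0.323   1.463   0.378]
21.75 [ 0.4391 -0.108   0.0718] yaw 6.17 op 0.089 F [ 4.48 -2.61 -7.58] M [-0.509 -0.597  0.335] tau [  0.426 -37.766  -2.731   0.304   1.46    0.362]
21.8 [ 0.4391 -0.108   0.0718] yaw 6.19 op 0.09 F [ 4.92 -2.3  -7.08] M [-0.52  -0.569  0.285] tau [  0.444 -37.758  -2.729   0.296   1.458   0.283]
```

>>> {"method": "send_rows", "body": {
  "plan": [
    [[0, 0, 0, -0.3, 1], [0, 0, 0, -0.3, 1]]
  ]
}}

```text
time_s: 22.0
position: [0.4391, -0.1081, 0.0718]
tcp_rot: [[0.999, 0.047, 0.002], [0.047, -0.999, -0.002], [0.002, 0.002, -1.0]]
force: [4.0, -3.5, -7.4]
opening: 0.09
```

```bash
python3 rd.py 4
```

```text
22.0 [ 0.4391 -0.1081  0.0718] yaw 2.71 op 0.09 F [ 3.98 -3.53 -7.43] M [-0.524 -0.621  0.367] tau [  0.445 -37.75   -2.715   0.406   1.475   0.155]
22.05 [ 0.4391 -0.1081  0.0718] yaw 2.65 op 0.089 F [ 4.67 -3.56 -7.15] M [-0.518 -0.564  0.344] tau [  0.448 -37.763  -2.719   0.382   1.47    0.408]
22.1 [ 0.4391 -0.1081  0.0718] yaw 2.74 op 0.092 F [ 5.21 -3.32 -7.86] M [-0.511 -0.568  0.277] tau [  0.488 -37.774  -2.719   0.367   1.469   0.399]
22.15 [ 0.4391 -0.1081  0.0719] yaw 2.76 op 0.085 F [ 3.25 -3.43 -7.74] M [-0.497 -0.6    0.337] tau [  0.504 -37.767  -2.717   0.361   1.467   0.322]
```

>>> {"method": "send_rows", "body": {
  "plan": [
    [[0, 0, 0, -0.3, 1], [0, 0, 0, -0.3, 1]]
  ]
}}

```text
time_s: 22.35
position: [0.4391, -0.1081, 0.0719]
tcp_rot: [[1.0, -0.012, 0.002], [-0.012, -1.0, -0.002], [0.002, 0.002, -1.0]]
force: [4.3, -3.0, -7.1]
opening: 0.089
```

```bash
python3 rd.py 4
```

```text
22.35 [ 0.4391 -0.1081  0.0719] yaw -0.71 op 0.089 F [ 4.29 -2.99 -7.08] M [-0.624 -0.538  0.395] tau [  0.528 -37.755  -2.705   0.466   1.48    0.182]
22.4 [ 0.4392 -0.1081  0.0719] yaw -0.77 op 0.088 F [ 4.48 -4.31 -6.81] M [-0.536 -0.551  0.387] tau [  0.529 -37.768  -2.708   0.443   1.476   0.437]
22.45 [ 0.4391 -0.1081  0.0718] yaw -0.68 op 0.093 F [ 4.21 -4.7  -6.64] M [-0.534 -0.5    0.316] tau [  0.558 -37.777  -2.709   0.43    1.476   0.435]
22.5 [ 0.4391 -0.1081  0.0718] yaw -0.66 op 0.086 F [ 5.35 -3.72 -6.97] M [-0.568 -0.583  0.34 ] tau [  0.572 -37.77   -2.707   0.425   1.474   0.359]
```

>>> {"method": "send_rows", "body": {
  "plan": [
    [[0, 0, 0, -0.3, 1], [0, 0, 0, -0.3, 1]]
  ]
}}

```text
time_s: 22.7
position: [0.4391, -0.1082, 0.0719]
tcp_rot: [[0.997, -0.072, 0.002], [-0.072, -0.997, -0.002], [0.002, 0.002, -1.0]]
force: [3.3, -3.6, -7.3]
opening: 0.092
```

```bash
python3 rd.py 4;  python3 - <<'E'
from h import *
c=imaging.capture("side"); cv2.imwrite("pics/side17.png",cv2.resize(c["img"][170:240,220:313],(797,600),interpolation=cv2.INTER_CUBIC))
c=imaging.capture("wrist"); cv2.imwrite("pics/wrist17.png",c["img"])
E
```

```text
22.7 [ 0.4391 -0.1082  0.0719] yaw -4.14 op 0.092 F [ 3.31 -3.65 -7.25] M [-0.604 -0.544  0.374] tau [  0.615 -37.757  -2.696   0.526   1.484   0.21 ]
22.75 [ 0.4391 -0.1082  0.0718] yaw -4.2 op 0.085 F [ 4.18 -3.7  -6.7 ] M [-0.547 -0.561  0.373] tau [  0.612 -37.771  -2.699   0.504   1.481   0.467]
22.8 [ 0.4392 -0.1081  0.0719] yaw -4.1 op 0.094 F [ 4.74 -3.18 -8.04] M [-0.615 -0.572  0.41 ] tau [  0.632 -37.778  -2.701   0.494   1.481   0.469]
22.85 [ 0.4391 -0.1082  0.0718] yaw -4.08 op 0.094 F [ 4.07 -3.17 -7.02] M [-0.592 -0.542  0.375] tau [  0.643 -37.772  -2.699   0.49    1.48    0.394]
```

View pics/wrist17.png

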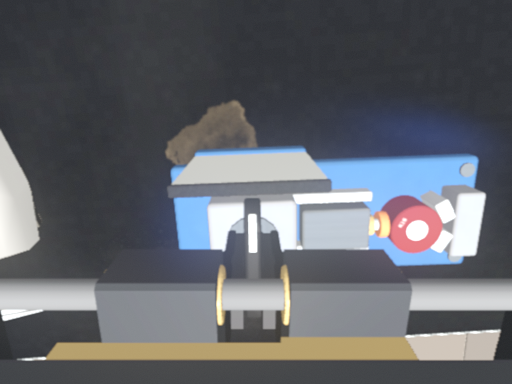

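View pics/side17.png

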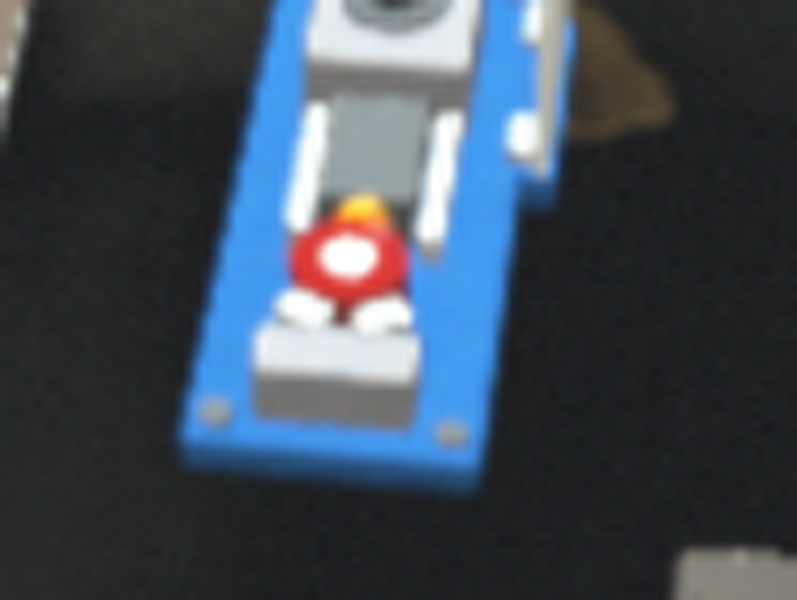

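```bash
python3 - <<'E'
import cv2,numpy as np
a=cv2.imread("pics/wrist17.png"); cv2.imwrite("pics/w17z.png",cv2.resize(a[185:265,330:450],(795,530),interpolation=cv2.INTER_CUBIC))
b=cv2.imread("pics/wrist5.png"); cv2.imwrite("pics/w5z.png",cv2.resize(b[110:170,225:295],(700,600),interpolation=cv2.INTER_CUBIC))
E
```

```text
(no output)
```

View pics/w17z.png

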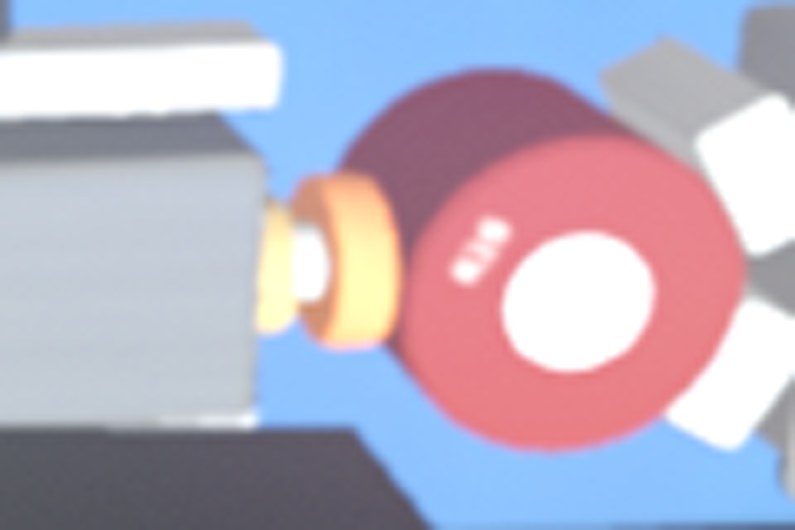

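View pics/w5z.png

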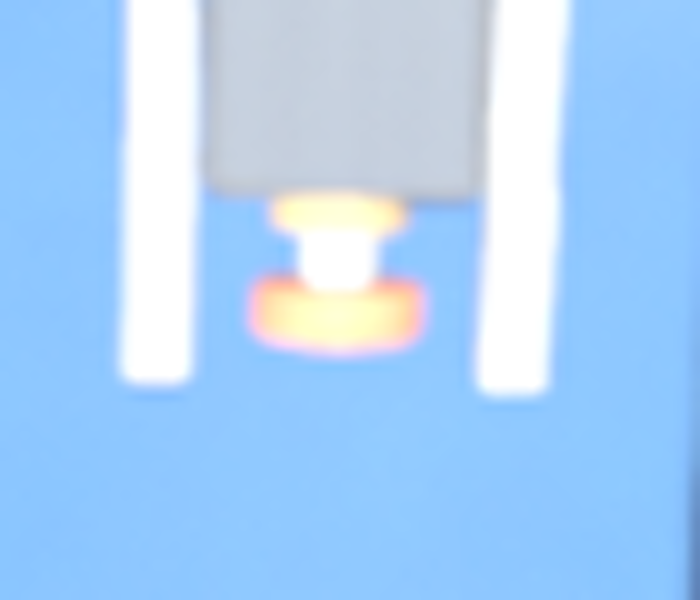

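```bash
cat > ov.py <<'E'
from h import *
K=np.array([[342.802165055132,0,252.73520789113496],[0,342.802165055132,192.40556489188873],[0,0,1]])
x0=np.array([.43687,-.1518,-.0336]); c_,s_=np.cos(x0[2]),np.sin(x0[2]); R2=np.array([[c_,-s_],[s_,c_]])
def proj(P,X):
    q=np.linalg.inv(P)@np.c_[X,np.ones(len(X))].T; q=K@q[:3]; return (q[:2]/q[2]).T
def disc(P,y,r,off,z=.024):
    t=np.linspace(0,2*np.pi,90); L=np.c_[r*np.cos(t),np.full(90,y)]
    W=np.c_[x0[:2]+off+L@R2.T, z+r*np.sin(t)]; return proj(P,W)
def draw(img,P,roi,sc,discs,off,out):
    u0,v0,u1,v1=roi; o=cv2.resize(img[v0:v1,u0:u1],None,fx=sc,fy=sc,interpolation=cv2.INTER_CUBIC)
    for y,r,col in discs:
        p=disc(P,y,r,np.array(off)); q=((p-[u0,v0]+.5)*sc-.5).round().astype(np.int32)
        cv2.polylines(o,[q],True,col,1)
    cv2.imwrite(out,o)
E
python3 - <<'E'
from ov import *
P5=np.load("P5.npy"); img=cv2.imread("pics/wrist5.png")
nesty=-.05
# guess pad front y_local ; print pixel extents for candidates
yp=-.0255
draw(img,P5,(240,120,280,150),16,[(yp,.008,(0,0,255)),(yp+.005,.008,(0,255,0)),(yp+.010,.006,(255,0,0))],(0,0),"pics/ov5.png")
s=bot.read_state(); T=np.eye(4);T[:3,:3]=s["tcp_rot"];T[:3,3]=s["position"]
c=imaging.capture("wrist"); cv2.imwrite("pics/wrist18.png",c["img"]); P=T@c["T_tool_cam"]; np.save("P18.npy",P)
yf=-.050+.015
draw(c["img"],P,(358,200,408,238),16,[(yf,.008,(0,0,255)),(yf+.005,.008,(0,255,0)),(yf+.0075,.006,(255,0,0))],(0,0),"pics/ov18.png")
E
```

```text
(no output)
```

View pics/ov5.png

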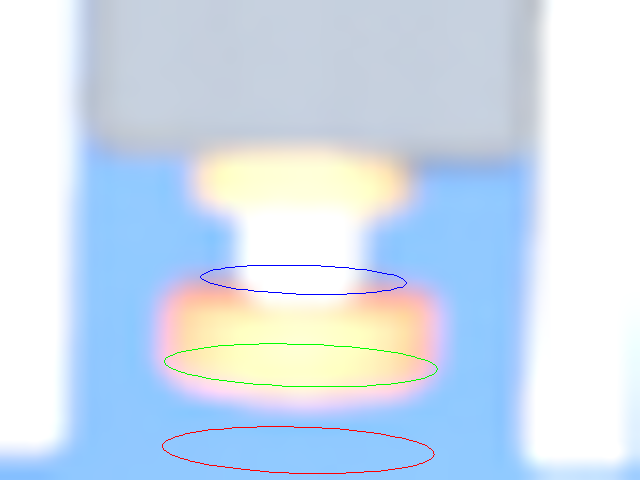

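View pics/ov18.png

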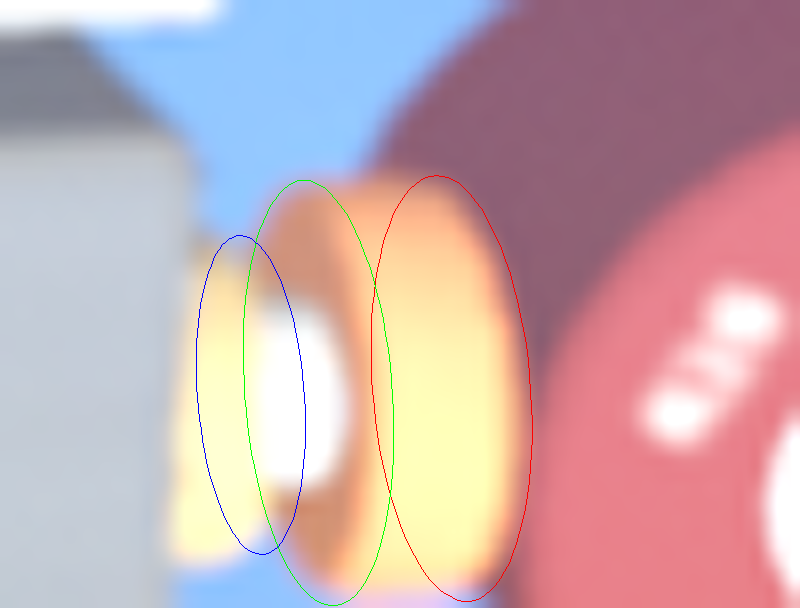

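>>> {"method": "send_rows", "body": {
  "plan": [
    [[0, 0, 0, -0.3, 1], [0, 0, 0, -0.3, 1]]
  ]
}}

```text
time_s: 23.2
position: [0.4392, -0.1082, 0.0719]
tcp_rot: [[0.991, -0.132, 0.002], [-0.132, -0.991, -0.002], [0.002, 0.002, -1.0]]
force: [3.5, -3.0, -7.3]
opening: 0.094
```

```bash
python3 rd.py 6; python3 - <<'E'
from ov import *
s=bot.read_state(); T=np.eye(4);T[:3,:3]=s["tcp_rot"];T[:3,3]=s["position"]
c=imaging.capture("wrist"); cv2.imwrite("pics/wrist19.png",c["img"]); P=T@c["T_tool_cam"]; np.save("P19.npy",P)
yf=-.050+.015
for g,n in ((.0025,"a"),(.0035,"b")):
    draw(c["img"],P,(358,192,408,230),16,[(yf,.008,(0,0,255)),(yf+.005,.008,(0,255,0)),(yf+.005+g,.006,(255,0,0))],(0,0),f"pics/ov19{n}.png")
E
```

```text
23.2 [ 0.4392 -0.1082  0.0719] yaw -7.56 op 0.094 F [ 3.5  -2.98 -7.3 ] M [-0.611 -0.543  0.447] tau [  0.7   -37.757  -2.69    0.587   1.486   0.238]
23.25 [ 0.4391 -0.1082  0.0719] yaw -7.62 op 0.089 F [ 5.57 -2.99 -6.69] M [-0.626 -0.581  0.378] tau [  0.696 -37.77   -2.693   0.565   1.484   0.496]
23.3 [ 0.4391 -0.1082  0.0718] yaw -7.52 op 0.087 F [ 3.65 -3.32 -7.17] M [-0.603 -0.52   0.444] tau [  0.71  -37.777  -2.694   0.558   1.485   0.502]
23.35 [ 0.4391 -0.1082  0.0718] yaw -7.51 op 0.088 F [ 4.44 -4.22 -7.7 ] M [-0.649 -0.559  0.362] tau [  0.721 -37.771  -2.693   0.554   1.483   0.428]
23.4 [ 0.4391 -0.1082  0.0719] yaw -7.5 op 0.089 F [ 4.18 -3.74 -7.4 ] M [-0.615 -0.549  0.411] tau [  0.717 -37.771  -2.693   0.553   1.483   0.411]
23.45 [ 0.4391 -0.1082  0.0718] yaw -7.5 op 0.089 F [ 4.44 -3.48 -7.89] M [-0.606 -0.559  0.389] tau [  0.715 -37.769  -2.694   0.552   1.483   0.408]
```

View pics/ov19a.png

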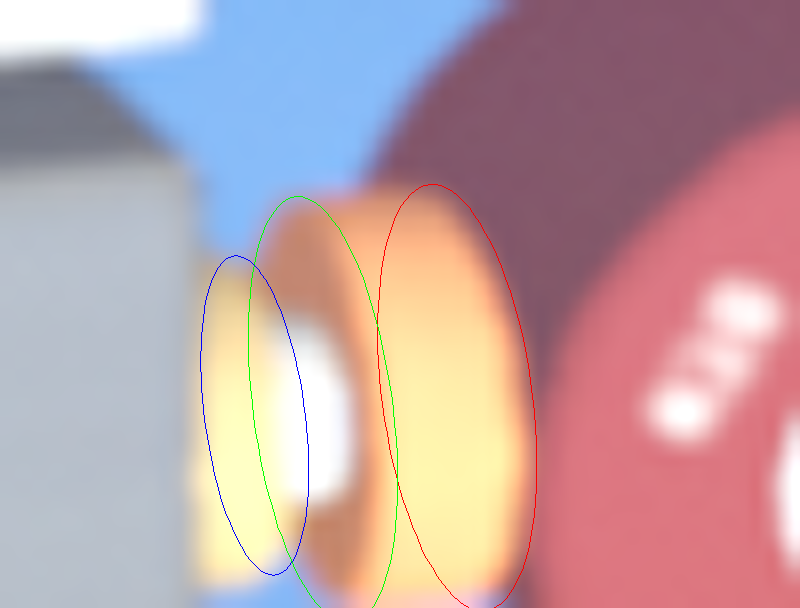

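View pics/ov19b.png

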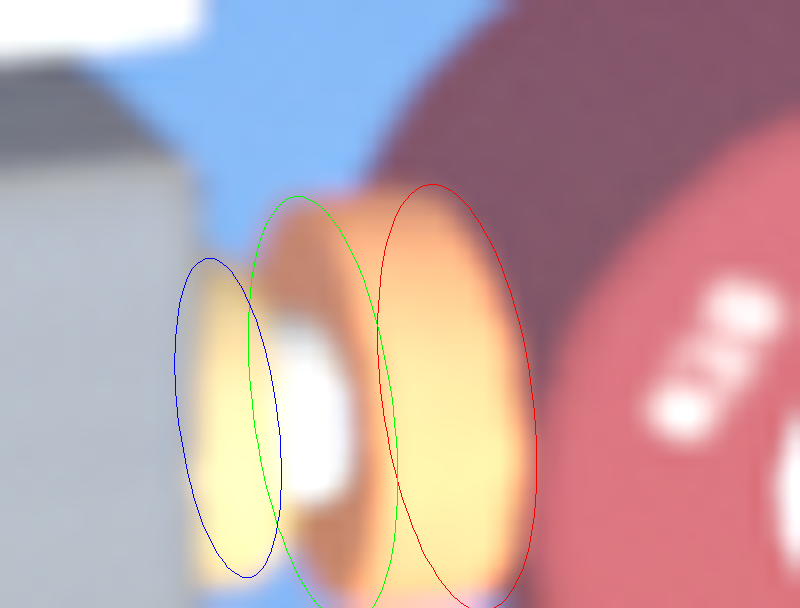

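>>> {"method": "send_rows", "body": {
  "plan": [
    [[0, 0, 0, -0.2, 1], [0, 0, 0, -0.2, 1], [0, 0, 0, 0, 1]]
  ]
}}

```text
time_s: 23.8
position: [0.4391, -0.1083, 0.0719]
tcp_rot: [[0.985, -0.17, 0.002], [-0.17, -0.985, -0.002], [0.002, 0.002, -1.0]]
force: [3.7, -4.6, -7.7]
opening: 0.087
```

```bash
python3 rd.py 6; python3 - <<'E'
from ov import *
s=bot.read_state(); T=np.eye(4);T[:3,:3]=s["tcp_rot"];T[:3,3]=s["position"]
c=imaging.capture("wrist"); cv2.imwrite("pics/wrist20.png",c["img"]); P=T@c["T_tool_cam"]; np.save("P20.npy",P)
yf=-.050+.015
for g,n in ((.0025,"a"),):
    draw(c["img"],P,(358,188,408,226),16,[(yf,.008,(0,0,255)),(yf+.005,.008,(0,255,0)),(yf+.005+g,.006,(255,0,0))],(0,0),f"pics/ov20{n}.png")
E
```

```text
23.8 [ 0.4391 -0.1083  0.0719] yaw -9.8 op 0.087 F [ 3.75 -4.6  -7.71] M [-0.671 -0.508  0.488] tau [  0.749 -37.771  -2.691   0.603   1.486   0.5  ]
23.85 [ 0.4392 -0.1083  0.0719] yaw -9.78 op 0.09 F [ 4.86 -3.73 -7.81] M [-0.686 -0.5    0.47 ] tau [  0.756 -37.767  -2.69    0.601   1.485   0.45 ]
23.9 [ 0.4391 -0.1083  0.0718] yaw -9.78 op 0.086 F [ 4.22 -4.02 -7.02] M [-0.627 -0.536  0.446] tau [  0.756 -37.766  -2.691   0.6     1.485   0.439]
23.95 [ 0.4391 -0.1082  0.0718] yaw -9.79 op 0.093 F [ 4.19 -3.92 -7.29] M [-0.676 -0.558  0.444] tau [  0.754 -37.765  -2.691   0.6     1.485   0.437]
24.0 [ 0.4392 -0.1083  0.0719] yaw -9.78 op 0.092 F [ 3.79 -3.63 -8.05] M [-0.676 -0.452  0.428] tau [  0.752 -37.765  -2.691   0.6     1.485   0.437]
24.05 [ 0.4391 -0.1083  0.0719] yaw -9.78 op 0.086 F [ 4.59 -3.34 -7.5 ] M [-0.612 -0.559  0.413] tau [  0.752 -37.766  -2.691   0.6     1.485   0.437]
```

View pics/ov20a.png

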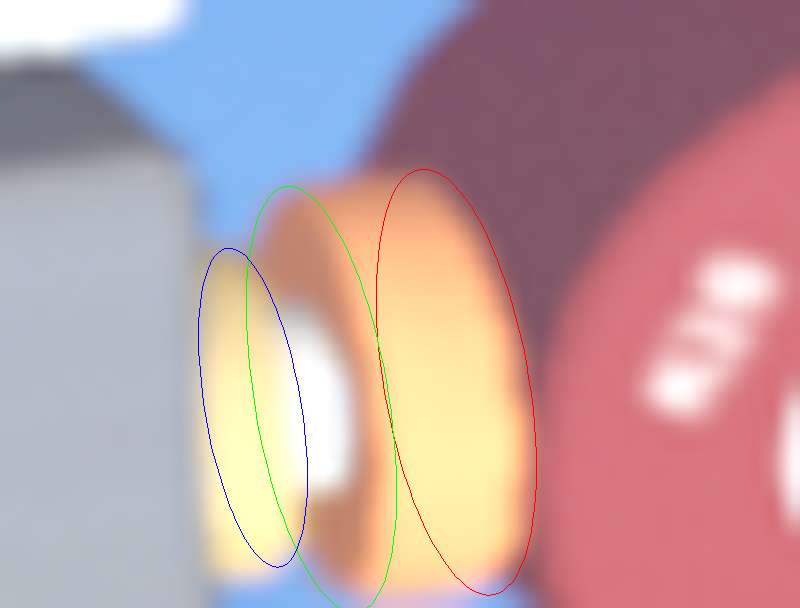

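>>> {"method": "send_rows", "body": {
  "plan": [
    [[0, 0, 0, 0, 0.7], [0, 0, 0, 0, 0.5], [0, 0, 0, 0, 0.4], [0, 0, 0, 0, 0.4], [0, 0, 0, 0, 0.4]]
  ]
}}

```text
time_s: 24.6
position: [0.4376, -0.1068, 0.0719]
tcp_rot: [[0.985, -0.172, -0.001], [-0.172, -0.985, 0.001], [-0.001, -0.0, -1.0]]
force: [-0.4, 0.2, 1.1]
opening: 0.291
```

```bash
python3 rd.py 2; python3 - <<'E'
from ov import *
s=bot.read_state(); T=np.eye(4);T[:3,:3]=s["tcp_rot"];T[:3,3]=s["position"]
c=imaging.capture("wrist"); cv2.imwrite("pics/wrist21.png",cv2.resize(c["img"],(800,600))); P=T@c["T_tool_cam"]
yf=-.050+.015
draw(c["img"],P,(358,188,408,226),16,[],(0,0),f"pics/ov21a.png")
E
```

```text
24.6 [ 0.4376 -0.1068  0.0719] yaw -9.88 op 0.291 F [-0.42  0.2   1.07] M [-0.03   0.149 -0.016] tau [-1.0000e-03 -3.5562e+01 -5.5520e+00  3.0000e-02 -4.6000e-02  1.0000e-03]
24.65 [ 0.4378 -0.1069  0.0719] yaw -9.87 op 0.296 F [ 0.15 -0.62  0.01] M [-0.025  0.248 -0.029] tau [ 2.0000e-03 -3.5574e+01 -5.5620e+00  3.0000e-02 -5.0000e-02  1.0000e-03]
```

View pics/wrist21.png

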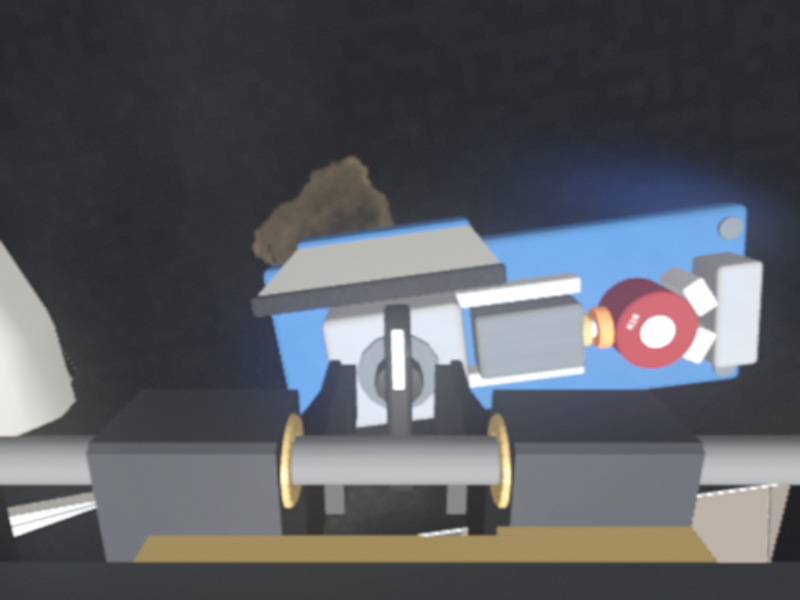

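View pics/ov21a.png

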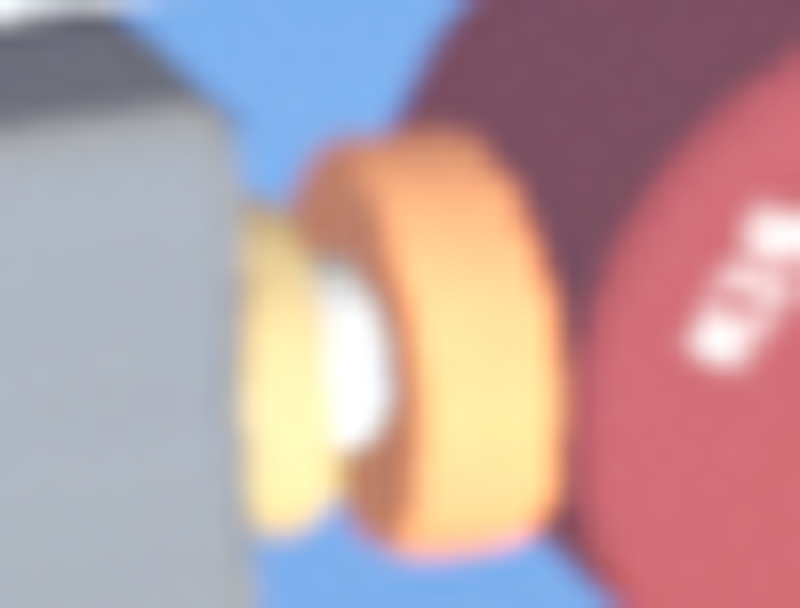

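>>> {"method": "send_rows", "body": {
  "plan": [
    [[0, 0, 0.3, 0, 0.4], [0, 0, 0.7, 0, 0.4], [0, 0, 1, 0, 0.4], [0, 0, 0.6, 0, 0.4], [0, -0.5, 0, 0, 0.4], [0, -1, 0, 0, 0.4], [0, -0.7, 0, 0, 0.4], [0, 0, 0, 0, 0.4], [0, 0, 0, 0, 0.4], [0, 0, 0, 0, 0.4]]
  ]
}}

```text
time_s: 25.7
position: [0.4373, -0.1722, 0.1494]
tcp_rot: [[0.985, -0.171, -0.002], [-0.171, -0.985, 0.001], [-0.002, -0.001, -1.0]]
force: [-0.1, 0.9, 0.4]
opening: 0.298
```

```bash
python3 rd.py 1; python3 - <<'E'
from ov import *
s=bot.read_state(); T=np.eye(4);T[:3,:3]=s["tcp_rot"];T[:3,3]=s["position"]
c=imaging.capture("wrist"); cv2.imwrite("pics/wrist22.png",c["img"]); P=T@c["T_tool_cam"]; np.save("P22.npy",P)
p=proj(P,np.array([[.4362,-.183,.024]]))[0]; print(p)
u,v=int(p[0]),int(p[1])
yf=-.035
draw(c["img"],P,(u-25,v-19,u+25,v+19),16,[],(0,0),"pics/ov22.png")
draw(c["img"],P,(u-25,v-19,u+25,v+19),16,[(yf,.008,(0,0,255)),(yf+.005,.008,(0,255,0)),(yf+.0075,.006,(255,0,0))],(0,0),"pics/ov22a.png")
E
```

```text
25.7 [ 0.4373 -0.1722  0.1494] yaw -9.86 op 0.298 F [-0.08  0.88  0.41] M [-0.009  0.145  0.037] tau [-3.9100e-01 -3.4267e+01 -1.0893e+01  3.4000e-02 -7.2000e-02  1.0000e-03]
[268.1277141  188.72604383]
```

View pics/wrist22.png

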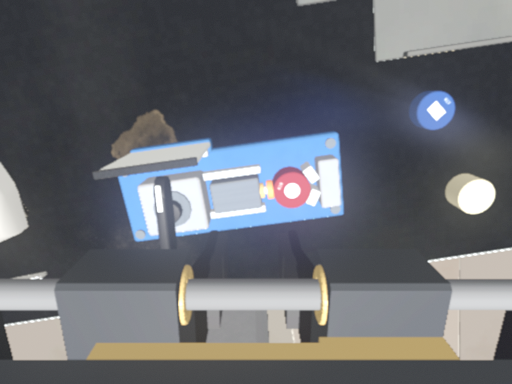

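View pics/ov22.png

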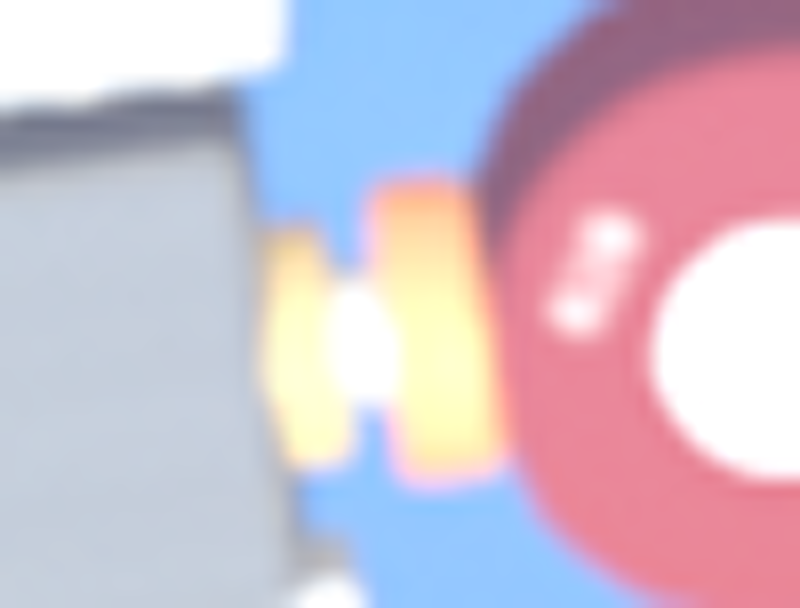

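View pics/ov22a.png

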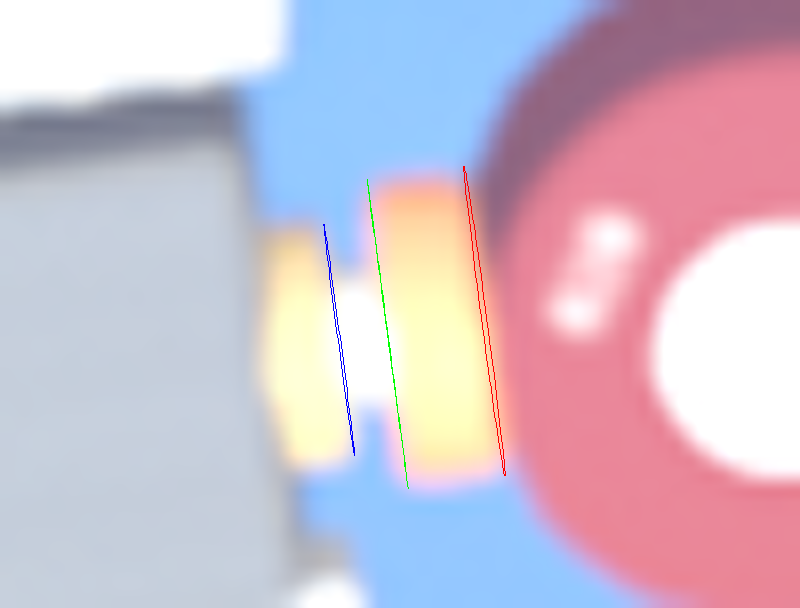

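```bash
python3 - <<'E'
from ov import *
c=imaging.capture("wrist");imaging.capture("side");imaging.capture("top")
P=np.load("P22.npy")
for n,ts in (("wrist",["red_mount","nest","blue_mount","cream_mount"]),("side",["red_mount","nest","blue_mount","cream_mount"]),("top",["blue_mount","cream_mount"])):
    for t in ts: print(n,t,[(np.round(x["at"],4).tolist(),round(x["conf"],2)) for x in mark_of(n,t)[:1]])
# puck top centre: white spot px
m=cv2.inRange(c["img"],(230,230,230),(255,255,255))[180:200,282:302]; v,u=np.nonzero(m); u=u.mean()+282; v=v.mean()+180
d=P[:3,:3]@np.linalg.inv(K)@[u,v,1]; w=P[:3,3]+d*(.034-P[2,3])/d[2]; print("puck local off nest",R2.T@(w[:2]-x0[:2])-[0,-.05])
s=bot.read_state(); print(s["time_s"],s["force"],s["opening"])
bot.hand_in()
E
```

```text
wrist red_mount [([0.4319, -0.2016, 0.01], 0.73)]
wrist nest [([0.4348, -0.201, 0.0178], 0.63)]
wrist blue_mount [([0.4726, -0.3249, -0.0013], 0.6)]
wrist cream_mount [([0.4007, -0.3525, -0.0003], 0.91)]
side red_mount [([0.4325, -0.2032, 0.016], 0.52)]
side nest [([0.4351, -0.2039, 0.0118], 0.61)]
side blue_mount [([0.4722, -0.3295, -0.0018], 0.52)]
side cream_mount [([0.3989, -0.3589, 0.0032], 0.8)]
top blue_mount [([0.4355, -0.2051, 0.0128], 0.74)]
top cream_mount [([0.3985, -0.3515, -0.0012], 0.65)]
puck local off nest [-0.00068973  0.00032998]
26.4 [-0.14387016 -0.14534075  0.08064908] 0.2981217120111987
the job is handed in; nothing more can be done
```

I stood the red specimen upright in the nest and let go of it. I then turned the black knob clockwise about 1.66 rad, released it, lifted clear and handed the job in at 26.4 s.

**Seat:** from the last wrist picture, the puck's centre is within 1 mm of the nest point. The network marks put it within about 3 mm.

**Pad spring:** the overhead view after release shows a gap of about 2.5 mm of 5 between stem and pad, so the spring is about half pressed in. At the last turn the moment was about 0.15 to 0.18 N m above the free value. My earlier, more slanted views had read a lower compression, about 0.6 to 1.6 mm. I took the last, square-on view as the better one.

**Other pucks:** the blue and cream pucks are where they started, within measuring error. One top-camera "blue" mark fell on the clamp at the nest. I took it as a wrong detection, since the wrist and side cameras both place blue at its start.

**First grip:** my first grip on the knob caught its hub, with the opening at 14 mm instead of 8. I opened the jaws, raised 6 mm and gripped the blade itself before turning anything.

**Guard:** I saw no sign that the gripper touched the guard. The force readings showed nothing I could put down to it, though there is no separate sensor for it.

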